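# Set the roller spindles flat-up in the numbered V-block rack

### The arm

A 7-joint arm with a two-finger parallel gripper is mounted at the origin on the work surface. World frame = base frame: x ahead of the robot, y to its left, z up, the work surface at z = 0. Lengths are in m, angles in rad, forces in N, time in s.
With the tool pointing down it reaches from about 0.4 to 0.925 m from the base axis. Payload 4.1 kg.
Tool frame: the origin (TCP) lies between the finger pads; the fingertips stand 17 mm ahead of it and the grasp point (between the pads) lies 2 mm behind it; z points along the fingers, y is the line along which they close (so a half turn about z gives the same grasp; the last joint's range is limited). The gripper opens to 85 mm and grips with 20 to 120 N. Pads are 22 mm wide; open, the fingers measure 114 mm over their backs; the gripper's body (76 mm by 85 mm) begins 54 mm behind the grasp point. The pads swing forward as they close: fully open they stand 13 mm farther back than shut.
Start: joints at [1.034, 0.398, 0.045, 1.537, -0.019, 1.207, -0.051], TCP at [0.276, -0.589, 0.213] pointing down, gripper open.
Joint ranges: [-2.82, 2.82], [-0.49, 2.23], [-1.37, 1.46], [0, 2.46], [-1.36, 4.5], [0.23, 2], [-2.94, 2.94]. Speed limits (rad/s): [2.57, 2.57, 3.14, 3.14, 3.14, 3.14, 3.14].

### API

Orientations are given as a rotation vector (axis times angle).
In Python, from bench import arm gives the robot as it stands. The module is installed in compiled form; this text tells all that it offers.
- The arm moves only by the shell command python3 -m inch 'ROWS'. ROWS is JSON, a list of rows, each a list of 7 numbers: the turn, a rotation vector about the tool's x, y, z each as a share of 1.5 rad, from -1 to 1, then the shift along the tool's x, y, z each as a share of 250 mm, from -1 to 1, then the opening, from -1 (shut) to 1 (fully open). In form: [[wx, wy, wz, x, y, z, jaw], ...]. A call has 1 to 20 rows; each row is the pose to reach, as a shift and turn from the pose commanded when the call began, along the tool's axes at that moment; what a row does not reach only later rows make up. A row lasts 1/12 s, in which the tool goes at most 41.7 mm and 7.16 degrees, less where a joint would pass 70% of its speed; a pose out of reach is approached as far as the arm can. A call with a number of a shift or a turn outside -1 to 1 is refused whole. A call with a gripper value outside its range is refused whole. The fingers move at their own pace and stop on an object; the grip force is fixed at half the most. Time passes only in rows, so rows that repeat a pose let the fingers close. It gives the time, the measured TCP pose, the force, the opening and the grip force at its end, in the units of the state.
- arm.read_state(): the state, without advancing time (a new reading comes with each control period).
- arm.capture(name): name is "scene" or "top" or "wrist"; returns a dict with "image" (420x560x3 uint8, blue, green, red), "depth" (420x560 float32, m along the optical axis (not along the pixel's ray), 0 where there is no reading), "K" (3x3 intrinsics, pixels), "world_from_camera" (4x4, takes a point from camera to world coordinates); the wrist camera has in their place "tool_from_camera" (4x4, takes a point from camera to tool coordinates, whose origin is the TCP and whose axes are the flange's). Camera axes: x right, y up, looking along -z (the intrinsics and any distortion apply to the point x, -y, -z); pixel columns grow to the right and rows downward; lengths in m; the calibration is good to about 2 mm. The wrist camera is an equidistant fisheye: a pixel r from the principal point sees the ray r / f radians off the axis. A picture is of the moment at which its call begins: read the wrist's pose just before it.
- arm.hand_in(): hands the job in; it is judged then, once.
Trained networks look in a picture, given as the dict that the camera call returned (one of the last four; its "shot" number tells which), for a name from the list of things; names that differ only in an ending like _2 or _b are one class to them, and where a whole thing is asked for, a point or a joint stands for the part that bears it (a point fixed in the world has none). Each returns a list of dicts, best first, with "score" (0 to 1); they miss things now and then, are a little off and sometimes report something else, mostly with a low value. They report only what shows in the picture. A call takes as long as a camera call. They do not tell look-alikes from the thing itself.
- arm.search_frame(query, picture): "point" ([x, y, z] in m, in the coordinates of the camera as it stood for that picture, good to about 4 mm: the middle of the surface that is visible of it).
- arm.silhouettes(query, picture): "region" (420x560 bool, what is visible of it).
- arm.landmark_of(query, picture): "point" ([x, y, z] in m, in the coordinates of the camera as it stood for that picture, good to about 4 mm: a listed point, or the origin of a listed thing).
The state is a dict: "time_s": time; "joints": joint angles; "qvel": joint speeds; "joint_efforts": joint torques, N m; "eef_pos": TCP position; "tool_rot": TCP orientation; "wrist_force": force on the tool from outside, world axes, zero at the start; "moment": the same for the moment, N m; "grip_width": opening from 0.0 (shut) to 1.0 (fully open); "grip_force": force on a finger pad.
Only numpy, scipy, OpenCV 4.12 (cv2) and the standard library are available. Lean on these libraries where they do the work, as an engineer would, in place of code of your own. Each camera call takes 0.05 s, during which the arm holds its last target. There are 200 camera calls.

### The job

Swing the rack's keeper bar up with its thumb lever, then lay every roller spindle that is on the table into the green V-block rack, one to a nest, flatted end away from you under the keeper bar, filling the nests in the order of the pips on their plates (one, then two, then three) and rolling each in its V-blocks until its milled flat faces straight up before you fetch the next. When all of them lie flat-up, swing the keeper bar fully shut over the flats, leaving the tins and tools about the rack where they are.

Things in the scene. Friction and masses are not known exactly. Their poses are not given: they have to be found in the camera images.
- spindle_a: aluminium roller spindle, 185 mm long, 0.34 kg. Origin on its axis, x along it towards the flatted end. Round bar, 30 mm diameter, x = -85 to +60 mm; then to +100 mm a D-shaped end with one milled flat facing local +z, 26 mm wide, 7 mm from the axis. Two dark hexagon collars, 44 mm across flats, 10 mm thick, at x = -56 and +56 mm. Grip it across the bare bar between them
- spindle_b: just like spindle_a. The spindles start on the table beside the rack, lying on their collars (axis 22 mm up, stable, they do not roll away), flatted end roughly away from the robot, the flat facing some way round but never up. Two or three of the four are there; the absent ones read None
- spindle_c: just like spindle_a; may be absent. A flat of the hexagon collars is parallel to the milled flat
- spindle_d: just like spindle_a; may be absent. Gripping a spindle in its nest or letting it go can roll it by 5 to 9 degrees: look again and correct
- spindle_a_flat (a point): middle of the milled flat of spindle_a (a dark screw hole, 11 mm), at its local (81, 0, 7) mm; axes as the spindle's, z out of the flat
- spindle_b_flat (a point): middle of the milled flat of spindle_b (a dark screw hole, 11 mm), at its local (81, 0, 7) mm; axes as the spindle's, z out of the flat
- spindle_c_flat (a point): middle of the milled flat of spindle_c (a dark screw hole, 11 mm), at its local (81, 0, 7) mm; axes as the spindle's, z out of the flat
- spindle_d_flat (a point): middle of the milled flat of spindle_d (a dark screw hole, 11 mm), at its local (81, 0, 7) mm; axes as the spindle's, z out of the flat
- rack: fixed green setting rack, origin under the middle of its base plate (290 x 350 x 12 mm), x away from the robot, y left. Three nests at y = +110, 0, -110 mm, each a pair of dark steel 90-degree V-blocks (12 mm thick along x, 60 mm wide) at x = -35 and +35 mm, their tops 85 mm above the table. 58 mm between the blocks of a pair are free for the fingers, down to the base plate
- nest1 (a point): middle of nest number one: where the origin of a spindle lying there belongs, 85 mm above the table (the axis is level with the block tops), axis along rack x, flatted end to rack +x. The collars then lie just outside the two blocks, with 10 mm of play each way. It can be gripped there, turned by leaning the gripper, let go and gripped anew; friction keeps it as turned
- nest2 (a point): the same point of nest number two
- nest3 (a point): the same point of nest number three
- tag1: fixed white plate 40 x 74 x 5 mm with ONE black pip, on the base plate on the robot's side of nest number one. Origin under its middle, 12 mm above the table, axes as the rack's. The middle of its nest (spindle origin) is at x +118, y 0, z +73 mm in the plate's frame. Which nest has which number changes from start to start
- tag2: the same with TWO black pips, for nest number two
- tag3: the same with THREE black pips, for nest number three
- keeper (a joint): hinge angle of the keeper bar (rad): 0 fully shut, level above the flatted ends; 1.57 upright, out of the way; starts shut or nearly (0 to 0.35), stop at 1.95. Steel bar 290 mm long (rack y), 44 mm wide, 8 mm thick. Shut, it reaches from the hinge towards the robot to rack x = +76 mm, its top 103 mm and underside 95 mm above the table: it clears flats that face up by 3 mm
- bar_hinge (a point): middle of the keeper's hinge axis, along rack y at rack x = +125 mm, 99 mm above the table. Stiff hinge: the bar stays where it is left; about 5 N at its edge move it. A drawn-down bar is blocked by a spindle whose round side is up. Upright, it can be drawn over towards the robot from behind and pressed shut
- lever_tip (a point): tip of the black thumb lever, 50 mm wide, 6 mm thick, that sticks out from the middle of the hinge, away from the bar: with the bar shut it slopes up and back at 45 degrees, its tip 39 mm behind and 39 mm above the hinge axis. Pressing it straight down, 30 mm behind the hinge axis, from 30 mm above to 30 mm below the axis swings the bar upright (about 8 N)
- ink_tin_tall: ink tin, 100 mm diameter, 120 mm high, origin under its middle; loose; not part of the job, leave it where it is
- ink_tin_small: ink tin, 74 mm diameter, 75 mm high, origin under its middle; loose; not part of the job, leave it where it is
- tin_lid: shallow steel tin lid, 110 mm diameter, 16 mm high, origin under its middle; loose; not part of the job, leave it where it is
- ink_knife: ink knife, 200 mm long, lying; loose; not part of the job, leave it where it is
- type_brush: brush, lying; loose; not part of the job, leave it where it is
- quoin_key: T-handled key, 95 mm long, lying; loose; not part of the job, leave it where it is
There are look-alikes about, which are no part of the job. What is shaped like the spindle_b but purple is not meant.

How it is judged:
By the outcome, as a careful person would: the job done as asked, in the order asked, and still so for the second after the job is handed in, with the robot touching nothing.
Of spindle_a, spindle_b, spindle_c, spindle_d only 2 to 3 are there at a start; the rules pass over those that are not, and their reading is None.
At some moment in a run one of spindle_a, spindle_b, spindle_c, spindle_d may be knocked a few centimetres aside while the robot is not near it.
Once in a run the grip may slacken for a moment while it holds something.
It also fails if it takes over 210 s, if anything falls off the work surface, if the arm or the gripper's body presses on something with over 40 N, if the wrist force passes 120 N, or if a joint passes its speed limit or range.

## Working session

There is one attempt and no reset: what is moved stays moved. The work goes in short steps, Python scripts to look and compute and a shell command to move; the robot and the scene stay as the last step left them, time stands still between calls to the robot, and variables do not carry over. Pictures are saved under pics/ and viewed, at most 14 in all, crops included, and the job is handed in when it is done.

```bash
mkdir -p pics; cat > h.py <<'E'
import numpy as np, cv2
from bench import arm
from scipy.spatial.transform import Rotation as R
def state():
    s=arm.read_state(); return s
def T_tool():
    s=arm.read_state(); T=np.eye(4); T[:3,:3]=R.from_rotvec(s['tool_rot']).as_matrix(); T[:3,3]=s['eef_pos']; return T
def cap(n):
    T=T_tool(); p=arm.capture(n)
    p['W']=p['world_from_camera'] if n!='wrist' else T@p['tool_from_camera']
    return p
def w(p,pt): return (p['W']@np.append(pt,1))[:3]
def cloud(p):
    # perspective cams -> world xyz image
    K=p['K'];d=p['depth'];v,u=np.mgrid[:420,:560]
    x=(u-K[0,2])/K[0,0]*d; y=(v-K[1,2])/K[1,1]*d
    P=np.stack([x,-y,-d,np.ones_like(d)],-1)
    return (P@p['W'].T)[...,:3]
def save(im,n,crop=None,s=1):
    if crop: a,b,c,d=crop; im=im[b:d,a:c]
    cv2.imwrite('pics/'+n,cv2.resize(im,None,fx=s,fy=s,interpolation=cv2.INTER_CUBIC))
def pix(p,P):
    c=np.linalg.inv(p['W'])@np.append(P,1); K=p['K']
    return np.array([K[0,0]*c[0]/-c[2]+K[0,2], K[1,1]*-c[1]/-c[2]+K[1,2]])
E
python3 - <<'E'
from h import *
np.set_printoptions(precision=3,suppress=True)
s=state();print(s)
for n in('scene','top'):
    p=cap(n);save(p['image'],n+'0.png',s=1.4);print(n,p['W'],p['K'],p.keys())
    for q in ['spindle_a','spindle_a_flat','rack','tag1','tag2','tag3','lever_tip','bar_hinge','nest1','nest2','nest3','ink_tin_tall','ink_tin_small']:
        for r in arm.landmark_of(q,p)[:5]: print(q,round(r['score'],2),w(p,r['point']),pix(p,w(p,r['point'])))
E
```

```text
{'time_s': 0.0, 'joints': array([ 1.034,  0.399,  0.045,  1.538, -0.019,  1.207, -0.051]), 'qvel': array([ 0.   ,  0.001, -0.   ,  0.001,  0.002,  0.   ,  0.   ]), 'joint_efforts': array([  0.   , -47.513,   1.365, -25.422,   0.011,   0.01 ,   0.   ]), 'eef_pos': array([ 0.275, -0.588,  0.212]), 'tool_rot': array([-3.065, -0.682,  0.001]), 'wrist_force': array([0.187, 1.439, 0.802]), 'moment': array([-0.025, -0.032, -0.005]), 'grip_force': 0.0, 'grip_width': 0.9958601851441335}
scene [[ 0.018 -0.607  0.794  1.618]
 [ 1.     0.003 -0.02  -0.011]
 [ 0.01   0.795  0.607  0.95 ]
 [ 0.     0.     0.     1.   ]] [[488.702   0.    278.656]
 [  0.    488.702 202.916]
 [  0.      0.      1.   ]] dict_keys(['image', 'depth', 'K', 'world_from_camera', 'shot', 'W'])
spindle_a 0.9 [0.324 0.447 0.031] [409.115 185.444]
spindle_a 0.83 [0.524 0.399 0.024] [408.2   226.923]
spindle_a 0.67 [ 0.486 -0.405  0.028] [135.972 218.643]
spindle_a 0.61 [0.482 0.29  0.027] [369.039 217.131]
rack 0.74 [ 0.535 -0.019  0.005] [266.147 234.785]
tag1 0.68 [ 0.414 -0.018  0.014] [266.342 207.213]
tag1 0.53 [ 0.415 -
[... 2739 characters left out ...]
]
nest1 0.22 [0.527 0.399 0.018] [136.176 238.888]
nest2 0.44 [ 0.692 -0.408 -0.005] [395.4   147.069]
nest2 0.28 [0.565 0.279 0.017] [176.564 219.7  ]
nest2 0.22 [0.527 0.399 0.018] [136.176 238.888]
nest3 0.44 [ 0.692 -0.408 -0.005] [395.4   147.069]
nest3 0.28 [0.565 0.279 0.017] [176.564 219.7  ]
nest3 0.22 [0.527 0.399 0.018] [136.176 238.888]
ink_tin_tall 0.75 [ 0.749  0.226 -0.002] [189.079 160.263]
ink_tin_tall 0.32 [0.484 0.288 0.022] [175.692 247.611]
ink_tin_tall 0.3 [ 0.488 -0.409  0.021] [414.015 208.654]
ink_tin_small 0.63 [ 0.723 -0.27   0.   ] [350.117 144.043]
ink_tin_small 0.61 [ 0.534 -0.018 -0.005] [278.884 215.928]
ink_tin_small 0.23 [0.566 0.278 0.018] [176.462 219.257]
```

View pics/top0.png

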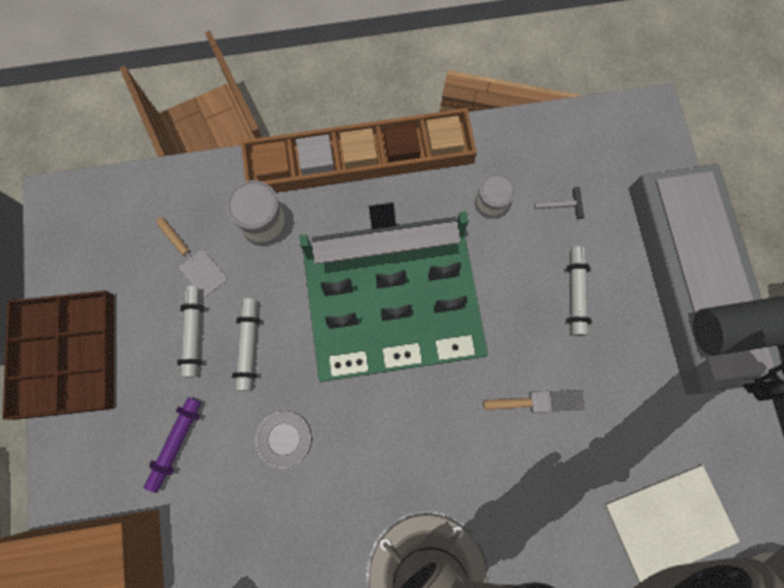

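```bash
python3 - <<'E'
from h import *
p=cap('top')
a=cv2.resize(p['image'][225:345,90:210],(400,400),interpolation=cv2.INTER_CUBIC)
b=cv2.resize(p['image'][160:280,360:480],(400,400),interpolation=cv2.INTER_CUBIC)
c=cv2.resize(p['image'][232:277,225:345],(533,200),interpolation=cv2.INTER_CUBIC)
o=np.zeros((600,800,3),np.uint8);o[:400,:400]=a;o[:400,400:]=b;o[400:,:533]=c
save(o,'crop1.png')
E
```

```text
(no output)
```

View pics/crop1.png

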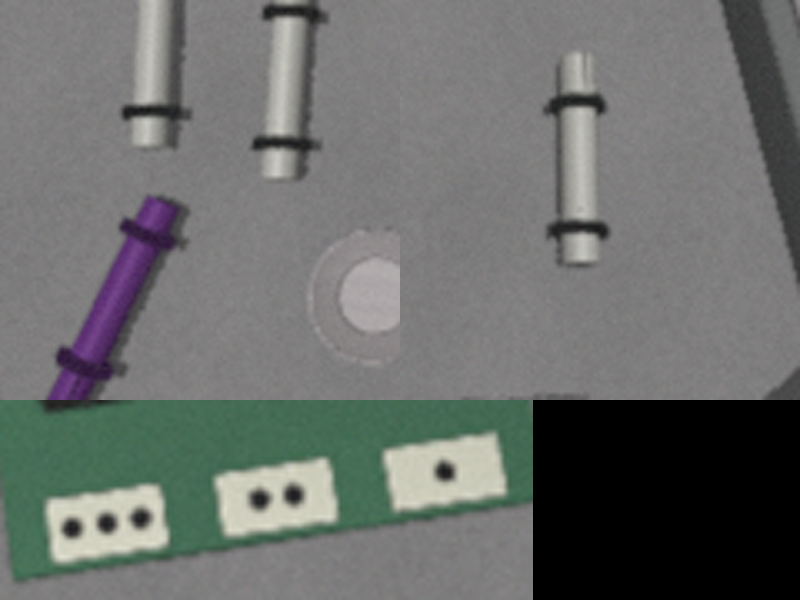

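Three bare-metal spindles fit the job: top-view pixels (136,240), (175,248) and (413,210) in the unscaled 560 px image. The purple look-alike at (124,314) isn't wanted. The plates read, left to right, three, two and one pips, so nest 1 is on the right (y≈-0.13). First I'll raise the keeper bar.

```bash
cat >> h.py <<'E'
np.set_printoptions(precision=3,suppress=True)
def Rt(yaw=0,lean=0,pitch=0):
    "lean>0: body towards -y ... deg"
    return R.from_euler('z',yaw,degrees=True)*R.from_euler('x',lean,degrees=True)*R.from_euler('y',pitch,degrees=True)*R.from_euler('x',180,degrees=True)
def plan(*tg,start=None):
    "tg: (pos, Rotation) successive; prints, per call, row numbers and rows needed"
    if start is None:
        s=state(); p=s['eef_pos'];r=R.from_rotvec(s['tool_rot'])
    else: p,r=start
    for pt,rt in tg:
        pt=np.array(pt);d=pt-p
        k=1
        while np.abs(r.inv().apply(d)/k/0.25).max()>0.99 or np.abs((r.inv()*rt).as_rotvec()/k/1.5).max()>.99:k+=1
        w=(r.inv()*rt).as_rotvec()
        for i in range(k):
            a=r.inv().apply(d/k)/0.25; b=w/k/1.5
            n=max(np.linalg.norm(d/k)/.0417,np.degrees(np.linalg.norm(w/k))/7.16)
            print(f'{i+1}/{k}', np.r_[b,a].round(3).tolist(), 'rows',round(n,1))
            r=r*R.from_rotvec(w/k); p=p+d/k
    return p,r
E
python3 - <<'E'
from h import *
Q=Rt(-1.2,0,20)
plan(([.35,-.35,.26],Rt(-1.2)),([.696,-.022,.18],Q),([.696,-.022,.080],Q))
E
```

```text
1/1 [0.0, -0.0, 0.306, 0.674, -0.739, -0.186] rows 6.1
1/2 [-0.0, -0.116, -0.0, 0.678, -0.67, 0.16] rows 5.8
2/2 [-0.0, -0.116, -0.0, 0.696, -0.67, 0.04] rows 5.8
1/1 [0.0, -0.0, 0.0, 0.137, -0.0, 0.376] rows 2.4
```

```bash
python3 -m inch '[[0,0,0.306,0.674,-0.739,-0.186,-1],[0,0,0.306,0.674,-0.739,-0.186,-1],[0,0,0.306,0.674,-0.739,-0.186,-1],[0,0,0.306,0.674,-0.739,-0.186,-1],[0,0,0.306,0.674,-0.739,-0.186,-1],[0,0,0.306,0.674,-0.739,-0.186,-1],[0,0,0.306,0.674,-0.739,-0.186,-1],[0,0,0.306,0.674,-0.739,-0.186,-1]]'
python3 -m inch '[[0,-0.116,0,0.678,-0.67,0.16,-1],[0,-0.116,0,0.678,-0.67,0.16,-1],[0,-0.116,0,0.678,-0.67,0.16,-1],[0,-0.116,0,0.678,-0.67,0.16,-1],[0,-0.116,0,0.678,-0.67,0.16,-1],[0,-0.116,0,0.678,-0.67,0.16,-1],[0,-0.116,0,0.678,-0.67,0.16,-1]]'
python3 - <<'E'
from h import *
Q=Rt(-1.2,0,20)
print(state()['tool_rot'])
plan(([.696,-.022,.18],Q),([.696,-.022,.080],Q))
E
```

```text
time_s: 2.12
eef_pos: [0.3518, -0.3474, 0.261]
tool_rot: [3.14, -0.023, 0.003]
wrist_force: [-0.5, 0.3, -0.3]
grip_width: 0.0
grip_force: 0.0
time_s: 2.7
eef_pos: [0.5273, -0.1799, 0.2175]
tool_rot: [-3.123, 0.019, 0.271]
wrist_force: [-0.5, 1.7, 0.8]
grip_width: -0.003
grip_force: 0.0
[-3.123  0.019  0.271]
1/1 [-0.002, -0.117, 0.006, 0.683, -0.639, 0.036] rows 5.6
1/1 [-0.0, 0.0, 0.0, 0.137, -0.0, 0.376] rows 2.4
```

```bash
python3 -m inch '[[0,-0.117,0.006,0.683,-0.639,0.036,-1],[0,-0.117,0.006,0.683,-0.639,0.036,-1],[0,-0.117,0.006,0.683,-0.639,0.036,-1],[0,-0.117,0.006,0.683,-0.639,0.036,-1],[0,-0.117,0.006,0.683,-0.639,0.036,-1],[0,-0.117,0.006,0.683,-0.639,0.036,-1],[0,-0.117,0.006,0.683,-0.639,0.036,-1],[0,-0.117,0.006,0.683,-0.639,0.036,-1]]'
python3 -m inch '[[0,0,0,0.02,0,0.05,-1],[0,0,0,0.037,0,0.1,-1],[0,0,0,0.055,0,0.15,-1],[0,0,0,0.073,0,0.2,-1],[0,0,0,0.091,0,0.25,-1],[0,0,0,0.11,0,0.3,-1],[0,0,0,0.128,0,0.35,-1],[0,0,0,0.137,0,0.376,-1],[0,0,0,0.137,0,0.376,-1]]'
python3 - <<'E'
from h import *
p=cap('scene');save(p['image'],'s1.png',(160,150,400,330),3)
p=cap('wrist');print(p['tool_from_camera'],p['K'])
E
```

```text
time_s: 3.37
eef_pos: [0.6931, -0.0304, 0.1791]
tool_rot: [-3.091, 0.046, 0.55]
wrist_force: [-0.4, -1.4, 0.4]
grip_width: -0.003
grip_force: 0.0
time_s: 4.12
eef_pos: [0.6936, -0.0309, 0.0806]
tool_rot: [-3.091, 0.048, 0.542]
wrist_force: [2.1, 0.2, 2.4]
grip_width: -0.005
grip_force: 1.7
[[-0.     0.958  0.287  0.074]
 [ 1.     0.    -0.    -0.001]
 [-0.001  0.287 -0.958 -0.161]
 [ 0.     0.     0.     1.   ]] [[325.192   0.    286.087]
 [  0.    325.192 209.31 ]
 [  0.      0.      1.   ]]
```

View pics/s1.png

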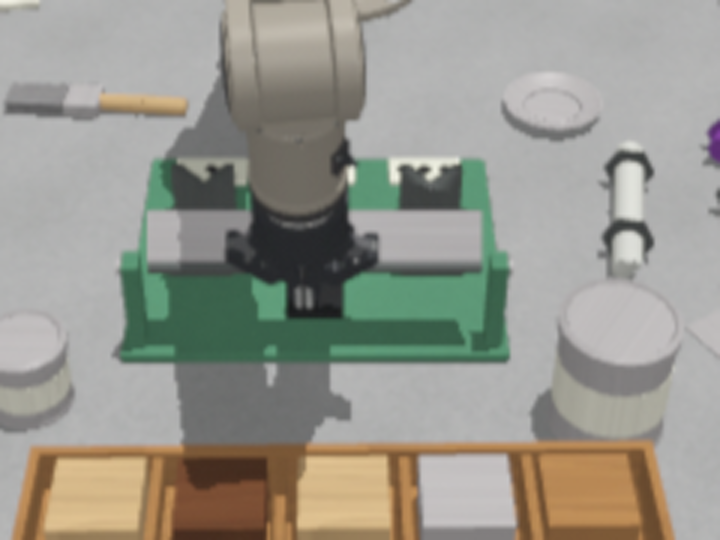

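The bar is upright (lever pressed at about (315,290) in the crop). Next, look at the right spindle from above.

```bash
python3 - <<'E'
from h import *
plan(([.70,-.03,.26],Rt(-1.2,0,20)),([.47,-.40,.30],Rt(0)))
E
```

```text
1/1 [-0.0, 0.001, -0.006, -0.217, -0.001, -0.683] rows 4.3
1/2 [-0.001, 0.116, -0.007, -0.445, 0.749, 0.077] rows 5.2
2/2 [-0.001, 0.116, -0.007, -0.459, 0.745, -0.001] rows 5.2
```

```bash
cat >> h.py <<'E'
from scipy.optimize import least_squares
def fcloud(p):
    K=p['K'];d=p['depth'];v,u=np.mgrid[:420,:560]
    a=(u-K[0,2])/K[0,0]; b=(v-K[1,2])/K[1,1]; th=np.hypot(a,b)+1e-9
    t=np.tan(th)/th
    P=np.stack([a*t*d,-b*t*d,-d,np.ones_like(d)],-1)
    X=(P@p['W'].T)[...,:3]; X[d<=0]=np.nan; return X
def spindle(p,c,yaw=0.,z0=.022,verbose=True):
    "measure spindle near c (xy). returns origin, yaw(deg), flat angle deg (0=up, + = towards +y... rotation about axis x)"
    X=(fcloud(p) if 'tool_from_camera' in p else cloud(p)).reshape(-1,3); C=p['image'].reshape(-1,3).astype(int)
    ok=np.isfinite(X).all(1); X=X[ok];C=C[ok]
    c=np.array(c,float); cy=np.radians(yaw)
    for it in range(4):
        ax=np.array([np.cos(cy),np.sin(cy)]); n=np.array([-ax[1],ax[0]])
        q=X[:,:2]-c[:2]; s=q@ax; t=q@n; z=X[:,2]
        m=(np.abs(s)<45)&(np.abs(t)<(.022 if it else .03))&(np.abs(s)<.045)&(z>z0+.002)&(z<z0+.025)
        f=lambda v:(np.hypot(t[m]-v[0]-v[1]*s[m],z[m]-v[2])-.015)
        r=least_squares(f,[0,0,z0],loss='soft_l1',f_scale=.001).x
        c[:2]+=r[0]*n; cy+=np.arctan(r[1])
    ax=np.array([np.cos(cy),np.sin(cy)]); n=np.array([-ax[1],ax[0]])
    q=X[:,:2]-c[:2]; s=q@ax; t=q@n; zc=r[2]
    near=(np.abs(t)<.009)&(z>zc)&(np.abs(s)<.14)&(z<zc+.03)
    lo,hi=np.percentile(s[near],[.3,99.7])
    # collars: points higher than bar
    col=(np.abs(t)<.02)&(np.hypot(t,z-zc)>.0185)&(np.abs(s)<.09)&(z>zc)&(z<zc+.03)
    sc=s[col]; c1=np.median(sc[sc<0]) if (sc<0).any() else np.nan; c2=np.median(sc[sc>0]) if (sc>0).any() else np.nan
    off=(c1+c2)/2
    o=np.r_[c[:2]+off*ax,zc]; s=s-off
    m=(s>.066)&(s<.096)&(np.abs(t)<.020)&(z>zc-.012)&(z<zc+.02)
    ph=np.arctan2(t[m],z[m]-zc); rr=np.hypot(t[m],z[m]-zc)  # angle from up towards +n
    def cost(a):
        d=np.cos(ph-a); e=np.where(d>7/15,.007/np.maximum(d,.1),.015)
        return np.mean(np.minimum(np.abs(rr-e),.004))
    A=np.radians(np.arange(-180,180,1)); cs=np.array([cost(a) for a in A]); i=cs.argmin()
    if verbose: print('o',o,'yaw %.1f'%np.degrees(cy),'col',c1,c2,'ends',lo,hi,'flat(toward left+) %.0f'%np.degrees(A[i]),'cost %.4f'%cs[i],'med %.4f'%np.median(cs),'rng',np.degrees(A[cs<cs[i]+.0002])[[0,-1]],'n',m.sum())
    return o,np.degrees(cy),np.degrees(A[i]),(t[m],z[m]-zc)
E
python3 -m inch '[[0,0,0,-0.217,0,-0.683,0.4],[0,0,0,-0.217,0,-0.683,0.4],[0,0,0,-0.217,0,-0.683,0.4],[0,0,0,-0.217,0,-0.683,0.4],[0,0,0,-0.217,0,-0.683,0.4],[0,0,0,-0.217,0,-0.683,0.4]]'
python3 -m inch '[[0,0.116,-0.007,-0.445,0.749,0.077,0.4],[0,0.116,-0.007,-0.445,0.749,0.077,0.4],[0,0.116,-0.007,-0.445,0.749,0.077,0.4],[0,0.116,-0.007,-0.445,0.749,0.077,0.4],[0,0.116,-0.007,-0.445,0.749,0.077,0.4],[0,0.116,-0.007,-0.445,0.749,0.077,0.4],[0,0.116,-0.007,-0.445,0.749,0.077,0.4]]'
python3 -m inch '[[0,0.116,-0.007,-0.459,0.745,0,0.4],[0,0.116,-0.007,-0.459,0.745,0,0.4],[0,0.116,-0.007,-0.459,0.745,0,0.4],[0,0.116,-0.007,-0.459,0.745,0,0.4],[0,0.116,-0.007,-0.459,0.745,0,0.4],[0,0.116,-0.007,-0.459,0.745,0,0.4],[0,0.116,-0.007,-0.459,0.745,0,0.4],[0,0.116,-0.007,-0.459,0.745,0,0.4]]'
python3 - <<'E'
from h import *
p=cap('wrist');save(p['image'],'w1.png',s=1.4)
for r in arm.landmark_of('spindle_a',p)[:2]+arm.landmark_of('spindle_a_flat',p)[:2]: print(r['score'],w(p,r['point']))
spindle(p,[.485,-.406])
pt=cap('top')
spindle(pt,[.485,-.406]);spindle(pt,[.482,.291],4);spindle(pt,[.523,.4],4)
E
```

```text
time_s: 4.72
eef_pos: [0.7014, -0.0298, 0.2654]
tool_rot: [-3.092, 0.047, 0.535]
wrist_force: [0.2, -0.2, -0.4]
grip_width: 0.7
grip_force: 0.0
time_s: 5.3
eef_pos: [0.5791, -0.22, 0.2799]
tool_rot: [3.128, -0.047, -0.283]
wrist_force: [0.1, -0.2, 0.3]
grip_width: 0.702
grip_force: 0.0
time_s: 5.97
eef_pos: [0.467, -0.3965, 0.2993]
tool_rot: [-3.137, 0.015, 0.005]
wrist_force: [0.2, 0.5, -1.2]
grip_width: 0.698
grip_force: 0.0
0.56 [ 0.487 -0.403  0.023]
0.15 [0.425 0.09  0.013]
0.15 [ 0.697 -0.408 -0.005]
o [ 0.487 -0.404  0.022] yaw -12.0 col -0.05336527472998521 0.05811660541257499 ends -0.08228106715952305 0.10157215315910675 flat(toward left+) 148 cost 0.0006 med 0.0013 rng [-180.  179.] n 514
o [ 0.485 -0.405  0.021] yaw -12.1 col -0.055148446174125426 0.05535873730550301 ends -0.08396356575956411 0.09888711970405092 flat(toward left+) 152 cost 0.0013 med 0.0019 rng [-180.  179.] n 106
o [0.483 0.288 0.021] yaw -10.3 col -0.054476160801238585 0.056398216254052676 ends -0.08403319019187147 0.09947157132908321 flat(toward left+) -170 cost 0.0014 med 0.0020 rng [-180.  179.] n 108
o [0.527 0.397 0.021] yaw -7.1 col -0.051672770244279555 0.060351920565738376 ends -0.138092352110285 0.10298739234522905 flat(toward left+) -127 cost 0.0014 med 0.0018 rng [-180.  179.] n 90
```

View pics/w1.png

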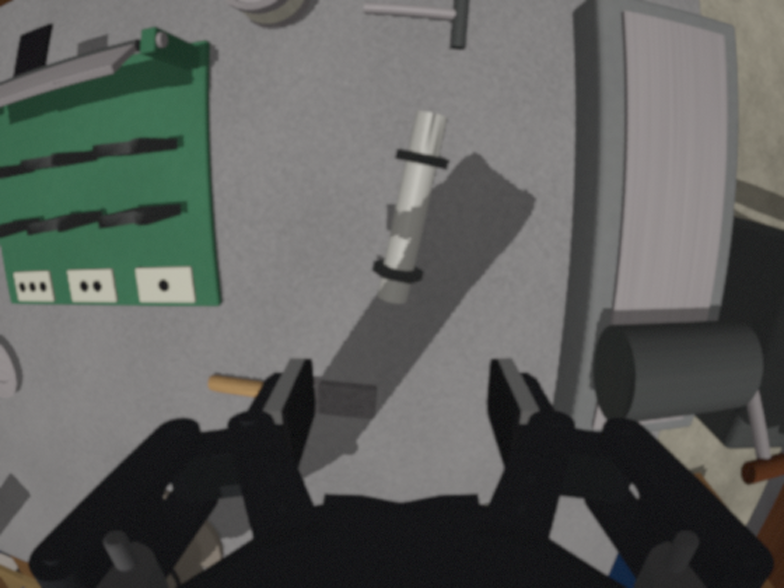

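```bash
cat >> h.py <<'E'
def fcosts(t,z,angs=(60,120,180,-120,-60)):
    ph=np.arctan2(t,z); rr=np.hypot(t,z); o={}
    for a in angs:
        d=np.cos(ph-np.radians(a)); e=np.where(d>7/15,.007/np.maximum(d,.1),.015)
        o[a]=round(1000*np.mean(np.minimum(np.abs(rr-e),.004)),2)
    return o
def prof(t,z):
    b=np.round(t*500).astype(int); return [(i*2,round(1000*float(np.median(z[b==i])),1),int((b==i).sum())) for i in range(-9,10) if (b==i).sum()>2]
E
python3 - <<'E'
from h import *
p=cap('wrist');o,y,a,(t,z)=spindle(p,[.485,-.406]);print(fcosts(t,z));print(prof(t,z))
Q=Rt(y)
plan(([o[0],o[1],.12],Q),([o[0],o[1],.024],Q))
E
```

```text
o [ 0.487 -0.404  0.022] yaw -12.0 col -0.05343633003783892 0.05803348208394845 ends -0.08234577653413623 0.10117849864795363 flat(toward left+) 145 cost 0.0006 med 0.0013 rng [-180.  179.] n 511
{60: np.float64(2.2), 120: np.float64(0.76), 180: np.float64(0.59), -120: np.float64(0.73), -60: np.float64(2.14)}
[(-14, 6.8, 30), (-12, 9.4, 32), (-10, 12.0, 30), (-8, 12.5, 34), (-6, 13.9, 36), (-4, 14.9, 33), (-2, 15.1, 36), (0, 15.2, 36), (2, 14.5, 35), (4, 14.2, 37), (6, 13.8, 35), (8, 12.3, 37), (10, 11.1, 34), (12, 8.3, 36), (14, 4.5, 29)]
1/1 [-0.002, 0.001, 0.136, 0.077, 0.034, 0.721] rows 4.4
1/1 [0.0, -0.0, -0.0, -0.0, -0.0, 0.384] rows 2.3
```

```bash
python3 - <<'E'
from h import *
p=cap('scene'); o=np.zeros((300,780,3),np.uint8)
for i,(c,y,d) in enumerate((((.487,-.404),-12,.1),((.483,.288),-10,.1),((.527,.397),-7,.1))):
    e=np.r_[np.array(c)+d*np.array([np.cos(np.radians(y)),np.sin(np.radians(y))]),.022]
    u,v=pix(p,e).round().astype(int); print(u,v)
    o[:,i*260:(i+1)*260]=cv2.resize(p['image'][v-15:v+15,u-13:u+13],(260,300),interpolation=cv2.INTER_CUBIC)
save(o,'ends.png')
E
```

```text
122 243
368 241
411 251
```

View pics/ends.png

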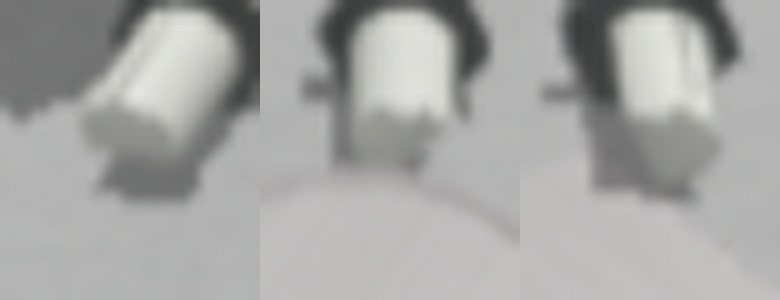

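Judging by the end faces (at (122,243), (368,241), (411,251) in the scene image), the right spindle's flat points down. I'll grasp it.

```bash
python3 -m inch '[[0,0,0.136,0.077,0.034,0.721,0.4],[0,0,0.136,0.077,0.034,0.721,0.4],[0,0,0.136,0.077,0.034,0.721,0.4],[0,0,0.136,0.077,0.034,0.721,0.4],[0,0,0.136,0.077,0.034,0.721,0.4],[0,0,0.136,0.077,0.034,0.721,0.4]]'
python3 -m inch '[[0,0,0,0,0,0.15,0.4],[0,0,0,0,0,0.3,0.4],[0,0,0,0,0,0.384,0.4],[0,0,0,0,0,0.384,0.4],[0,0,0,0,0,0.384,-1],[0,0,0,0,0,0.384,-1],[0,0,0,0,0,0.384,-1],[0,0,0,0,0,0.384,-1],[0,0,0,0,0,0.384,-1],[0,0,0,0,0,0.384,-1]]'
python3 - <<'E'
from h import *
Q=Rt(-12);N=[.535,-.1315]
a=plan(([.487,-.404,.15],Q),([N[0],N[1],.17],Rt(-1.2)))
print('L60')
for L in(55,-55):
    q=Rt(-1.2,L);z=q.apply([0,0,1]);print(z);ax=np.array([N[0],N[1],.087])
    plan((ax+[0,0,.06]-.002*z,q),(ax-.002*z,q),start=a)
E
```

```text
time_s: 6.77
eef_pos: [0.4838, -0.4029, 0.1151]
tool_rot: [-3.117, 0.331, 0.016]
wrist_force: [-0.4, -0.6, -0.4]
grip_width: 0.701
grip_force: 0.0
time_s: 7.6
eef_pos: [0.4863, -0.4065, 0.0257]
tool_rot: [-3.124, 0.334, 0.0]
wrist_force: [-0.3, -0.5, -0.0]
grip_width: 0.003
grip_force: 0.0
1/1 [-0.0, 0.0, -0.003, 0.001, -0.01, -0.497] rows 3.0
1/2 [0.0, 0.0, -0.063, -0.019, -0.553, -0.04] rows 3.3
2/2 [0.0, 0.0, -0.063, 0.033, -0.552, -0.04] rows 3.3
L60
[ 0.017  0.819 -0.574]
1/1 [0.64, 0.0, 0.0, -0.0, 0.007, 0.087] rows 7.7
1/1 [0.0, 0.0, -0.0, 0.0, 0.197, 0.138] rows 1.4
[-0.017 -0.819 -0.574]
1/1 [-0.64, -0.0, 0.0, 0.0, -0.007, 0.087] rows 7.7
1/1 [0.0, 0.0, -0.0, -0.0, -0.197, 0.138] rows 1.4
```

The gripper closed on nothing, so I'll look.

```bash
python3 - <<'E'
from h import *
p=cap('wrist');save(p['image'],'w2.png',s=1.0)
p=cap('top')
for r in arm.landmark_of('spindle_a',p)[:5]: print(r['score'],w(p,r['point']))
E
```

```text
0.94 [ 0.487 -0.406  0.019]
0.88 [0.481 0.287 0.023]
0.76 [0.322 0.449 0.021]
0.61 [0.526 0.398 0.018]
```

View pics/w2.png

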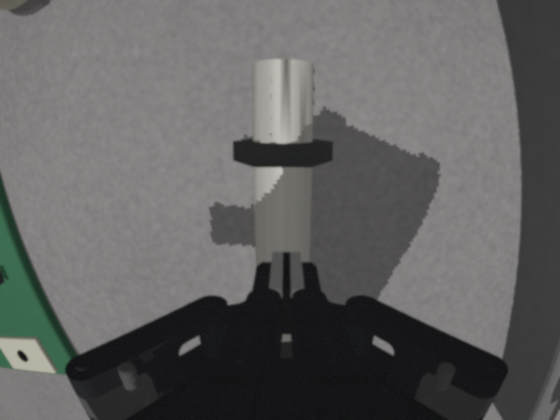

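```bash
python3 - <<'E'
from h import *
print(state())
p=cap('wrist');X=fcloud(p)
for v in (200,230,245,252,256,260,265,275,290):
    print(v,[X[v,u].round(3).tolist() for u in (262,285,300)])
E
```

```text
{'time_s': 7.75, 'joints': array([ 0.676,  0.56 , -0.063,  1.742,  0.045,  0.843, -1.192]), 'qvel': array([ 0.001,  0.004, -0.001,  0.003,  0.001, -0.   , -0.001]), 'joint_efforts': array([ -0.002, -50.867,   0.309, -20.355,   0.008,   0.004,   0.   ]), 'eef_pos': array([ 0.486, -0.406,  0.025]), 'tool_rot': array([-3.123,  0.334,  0.002]), 'wrist_force': array([-0.227,  0.678,  0.287]), 'moment': array([ 0.035, -0.026, -0.046]), 'grip_force': 0.0, 'grip_width': -0.0005816257066222308}
200 [[0.521, -0.401, 0.032], [0.519, -0.412, 0.036], [0.517, -0.419, 0.034]]
230 [[0.506, -0.397, 0.033], [0.504, -0.409, 0.036], [0.502, -0.416, 0.035]]
245 [[0.497, -0.395, 0.032], [0.497, -0.407, 0.037], [0.494, -0.414, 0.034]]
252 [[0.494, -0.394, 0.033], [0.494, -0.406, 0.038], [0.49, -0.413, 0.034]]
256 [[0.491, -0.393, 0.031], [0.498, -0.407, 0.052], [0.496, -0.414, 0.052]]
260 [[0.489, -0.393, 0.033], [0.498, -0.407, 0.056], [0.496, -0.414, 0.056]]
265 [[0.496, -0.396, 0.053], [0.497, -0.407, 0.06], [0.496, -0.414, 0.061]]
275 [[0.495, -0.397, 0.062], [0.497, -0.407, 0.069], [0.496, -0.413, 0.069]]
290 [[0.502, -0.4, 0.085], [0.497, -0.407, 0.08], [0.497, -0.413, 0.083]]
```

```bash
python3 - <<'E'
from h import *
p=cap('wrist');X=fcloud(p)
for u in (278,292):
  print(u,[(v,X[v,u].round(3).tolist(),p['image'][v,u].tolist()) for v in range(240,262,2)])
p=cap('top');X=cloud(p).reshape(-1,3)
for y in(-.12,-.06,.06):
    m=(abs(X[:,1]-y)<.012)&(X[:,0]>.59)&(X[:,0]<.69)&(X[:,2]>.05);q=X[m];q=q[q[:,0].argsort()];print(q[::3])
E
```

```text
278 [(240, [0.5, -0.404, 0.037], [107, 112, 112]), (242, [0.499, -0.404, 0.037], [106, 111, 112]), (244, [0.498, -0.404, 0.037], [107, 111, 112]), (246, [0.497, -0.403, 0.037], [106, 111, 112]), (248, [0.496, -0.403, 0.036], [105, 110, 111]), (250, [0.495, -0.403, 0.037], [104, 108, 109]), (252, [0.494, -0.403, 0.038], [89, 91, 92]), (254, [0.498, -0.404, 0.05], [81, 81, 83]), (256, [0.498, -0.404, 0.051], [80, 81, 80]), (258, [0.498, -0.404, 0.053], [82, 81, 82]), (260, [0.498, -0.404, 0.056], [81, 81, 82])]
292 [(240, [0.498, -0.411, 0.036], [105, 110, 112]), (242, [0.497, -0.411, 0.035], [104, 109, 110]), (244, [0.496, -0.41, 0.036], [105, 110, 111]), (246, [0.495, -0.41, 0.036], [105, 110, 111]), (248, [0.494, -0.41, 0.035], [104, 109, 110]), (250, [0.493, -0.41, 0.037], [103, 107, 108]), (252, [0.492, -0.41, 0.036], [88, 91, 91]), (254, [0.497, -0.41, 0.049], [80, 81, 82]), (256, [0.498, -0.41, 0.053], [79, 81, 81]), (258, [0.497, -0.41, 0.054], [81, 81, 81]), (260, [0.498, -0.41, 0.057], [80, 81, 81])]
[[ 0.629 -0.129  0.139]
 [ 0.63  -0.127  0.135]
 [ 0.631 -0.119  0.136]
 [ 0
[... 1044 characters left out ...]
  0.109]
 [ 0.66  -0.065  0.106]
 [ 0.662 -0.068  0.106]
 [ 0.663 -0.049  0.104]
 [ 0.665 -0.06   0.103]
 [ 0.666 -0.058  0.1  ]
 [ 0.676 -0.048  0.101]]
[[0.632 0.06  0.135]
 [0.632 0.065 0.137]
 [0.633 0.051 0.137]
 [0.633 0.07  0.135]
 [0.634 0.051 0.142]
 [0.635 0.065 0.137]
 [0.636 0.059 0.14 ]
 [0.637 0.062 0.137]
 [0.637 0.067 0.138]
 [0.639 0.056 0.136]
 [0.642 0.069 0.135]
 [0.643 0.067 0.131]
 [0.645 0.058 0.13 ]
 [0.647 0.05  0.126]
 [0.648 0.066 0.123]
 [0.65  0.058 0.122]
 [0.653 0.066 0.118]
 [0.654 0.05  0.116]
 [0.656 0.058 0.115]
 [0.658 0.066 0.111]
 [0.66  0.049 0.108]
 [0.662 0.058 0.106]
 [0.663 0.063 0.104]
 [0.664 0.066 0.103]
 [0.666 0.052 0.101]
 [0.667 0.063 0.102]]
```

Depth shows two linked things. The fingertips actually sit about 21 mm *behind* the reported TCP, not 17 mm ahead, so the jaws closed above the bar. For the same reason the lever press raised the keeper only to about 50°. From here I'll plan with the measured fingertip offset, starting by finishing the keeper.

```bash
python3 - <<'E'
from h import *
Q=Rt(-1.2,0,20)
plan(([.487,-.404,.16],Rt(-12)),([.69,-.022,.17],Q),([.683,-.022,.10],Q),([.683,-.022,.047],Q))
E
```

```text
1/1 [-0.001, 0.001, -0.003, 0.002, -0.009, -0.542] rows 3.2
1/2 [-0.011, -0.116, -0.062, 0.238, -0.832, -0.02] rows 5.2
2/2 [-0.011, -0.116, -0.062, 0.306, -0.805, -0.081] rows 5.2
1/1 [-0.0, 0.0, 0.0, 0.069, 0.001, 0.273] rows 1.7
1/1 [-0.0, -0.0, 0.0, 0.073, -0.0, 0.199] rows 1.3
```

```bash
python3 -m inch '[[0,0,0,0,0,-0.542,-1],[0,0,0,0,0,-0.542,-1],[0,0,0,0,0,-0.542,-1],[0,0,0,0,0,-0.542,-1],[0,0,0,0,0,-0.542,-1]]'
python3 -m inch '[[-0.011,-0.116,-0.062,0.238,-0.832,-0.02,-1],[-0.011,-0.116,-0.062,0.238,-0.832,-0.02,-1],[-0.011,-0.116,-0.062,0.238,-0.832,-0.02,-1],[-0.011,-0.116,-0.062,0.238,-0.832,-0.02,-1],[-0.011,-0.116,-0.062,0.238,-0.832,-0.02,-1],[-0.011,-0.116,-0.062,0.238,-0.832,-0.02,-1]]'
python3 -m inch '[[-0.011,-0.116,-0.062,0.306,-0.805,-0.081,-1],[-0.011,-0.116,-0.062,0.306,-0.805,-0.081,-1],[-0.011,-0.116,-0.062,0.306,-0.805,-0.081,-1],[-0.011,-0.116,-0.062,0.306,-0.805,-0.081,-1],[-0.011,-0.116,-0.062,0.306,-0.805,-0.081,-1],[-0.011,-0.116,-0.062,0.306,-0.805,-0.081,-1],[-0.011,-0.116,-0.062,0.306,-0.805,-0.081,-1],[-0.011,-0.116,-0.062,0.306,-0.805,-0.081,-1],[-0.011,-0.116,-0.062,0.306,-0.805,-0.081,-1]]'
python3 - <<'E'
from h import *
Q=Rt(-1.2,0,20)
plan(([.683,-.022,.10],Q),([.683,-.022,.047],Q))
E
```

```text
time_s: 8.32
eef_pos: [0.4887, -0.4083, 0.1653]
tool_rot: [3.12, -0.334, 0.011]
wrist_force: [0.8, 0.4, 0.7]
grip_width: 0.002
grip_force: 0.0
time_s: 8.82
eef_pos: [0.5919, -0.2043, 0.1634]
tool_rot: [-3.114, 0.167, 0.275]
wrist_force: [0.4, 1.1, 0.1]
grip_width: 0.002
grip_force: 0.0
time_s: 9.57
eef_pos: [0.6896, -0.0274, 0.1693]
tool_rot: [-3.089, 0.043, 0.55]
wrist_force: [-1.0, -0.6, 0.4]
grip_width: 0.004
grip_force: 0.0
1/1 [-0.001, 0.002, -0.004, 0.07, -0.021, 0.269] rows 1.7
1/1 [-0.0, -0.0, -0.0, 0.073, -0.0, 0.199] rows 1.3
```

```bash
python3 -m inch '[[0,0,0,0.035,-0.021,0.135,-1],[0,0,0,0.07,-0.021,0.269,-1],[0,0,0,0.09,-0.021,0.32,-1],[0,0,0,0.107,-0.021,0.37,-1],[0,0,0,0.125,-0.021,0.42,-1],[0,0,0,0.143,-0.021,0.468,-1],[0,0,0,0.143,-0.021,0.468,-1],[0,0,0,0.143,-0.021,0.468,-1]]'
python3 - <<'E'
from h import *
p=cap('top');X=cloud(p).reshape(-1,3)
for y in(-.14,-.11,.07):
    m=(abs(X[:,1]-y)<.012)&(X[:,0]>.61)&(X[:,0]<.69)&(X[:,2]>.09);q=X[m];q=q[q[:,0].argsort()];print(q[::4,[0,2]].tolist())
Q=Rt(-1.2,0,20)
plan(([.69,-.022,.17],Q),([.47,-.40,.20],Rt(-12)))
E
```

```text
time_s: 10.23
eef_pos: [0.6845, -0.0212, 0.0487]
tool_rot: [-3.089, 0.042, 0.545]
wrist_force: [0.2, 0.6, -0.4]
grip_width: 0.001
grip_force: 0.1
[]
[]
[[0.6556418267985408, 0.1012718607828047], [0.6571414589044686, 0.10073274649601105], [0.6577004269317197, 0.09667067173412214], [0.658729281813241, 0.10192573653147896], [0.6598780943281896, 0.11234511970723693], [0.6603405608773014, 0.11226209327307646], [0.6609099602737925, 0.1051085082601908], [0.6620345380857195, 0.11236248802405235], [0.6625679377222476, 0.11208426200778199], [0.6631185983056296, 0.11249630177973446], [0.6636023299531759, 0.1194495717927], [0.664048376431805, 0.11778709838650991], [0.6648271032345562, 0.12035639845890067], [0.6652251357539665, 0.12466059382765615], [0.6659699217508015, 0.12914118065755997], [0.6662059971751231, 0.12011323587790379], [0.666430000606174, 0.13133785720798286], [0.6674163628896382, 0.1316981312774066], [0.6678832976336089, 0.13907770658171215], [0.6686852904708127, 0.1403104700807538], [0.6690687464357505, 0.1318329850211819], [0.6696265508871142, 0.13148199492511004], [0.6703530694210676, 0.13925639468363005], [0.6710422442992778, 0.14550866558799624], [0.6716475337173395, 0.14612412789530538], [0.6723684700260235, 0.13506950555635266], [0.6730490481537432, 0.14755979939787256], [0.6746950143128929, 0.1436756382341482], [0.6756787472759072, 0.1461962197251654], [0.6767987861078979, 0.14510453331253048], [0.6789372770316829, 0.14502451494363733]]
1/1 [-0.002, 0.0, -0.004, -0.145, 0.004, -0.463] rows 2.9
1/2 [0.011, 0.116, 0.062, -0.419, 0.765, 0.089] rows 5.3
2/2 [0.011, 0.116, 0.062, -0.354, 0.802, 0.008] rows 5.3
```

```bash
python3 -m inch '[[0,0,0,-0.145,0,-0.463,0.4],[0,0,0,-0.145,0,-0.463,0.4],[0,0,0,-0.145,0,-0.463,0.4],[0,0,0,-0.145,0,-0.463,0.4],[0,0,0,-0.145,0,-0.463,0.4]]'
python3 -m inch '[[0.011,0.116,0.062,-0.419,0.765,0.089,0.4],[0.011,0.116,0.062,-0.419,0.765,0.089,0.4],[0.011,0.116,0.062,-0.419,0.765,0.089,0.4],[0.011,0.116,0.062,-0.419,0.765,0.089,0.4],[0.011,0.116,0.062,-0.419,0.765,0.089,0.4],[0.011,0.116,0.062,-0.419,0.765,0.089,0.4],[0.011,0.116,0.062,-0.419,0.765,0.089,0.4]]'
python3 -m inch '[[0.011,0.116,0.062,-0.354,0.802,0.008,0.4],[0.011,0.116,0.062,-0.354,0.802,0.008,0.4],[0.011,0.116,0.062,-0.354,0.802,0.008,0.4],[0.011,0.116,0.062,-0.354,0.802,0.008,0.4],[0.011,0.116,0.062,-0.354,0.802,0.008,0.4],[0.011,0.116,0.062,-0.354,0.802,0.008,0.4],[0.011,0.116,0.062,-0.354,0.802,0.008,0.4],[0.011,0.116,0.062,-0.354,0.802,0.008,0.4],[0.011,0.116,0.062,-0.354,0.802,0.008,0.4]]'
python3 - <<'E'
from h import *
p=cap('wrist');o,y,a,(t,z)=spindle(p,[.485,-.406],-12);print(fcosts(t,z))
Q=Rt(y)
a=plan(([o[0],o[1],.06],Q),([o[0],o[1],-.017],Q))
E
```

```text
time_s: 10.7
eef_pos: [0.6917, -0.0201, 0.1735]
tool_rot: [-3.09, 0.04, 0.535]
wrist_force: [-0.9, 0.3, -0.4]
grip_width: 0.7
grip_force: 0.0
time_s: 11.28
eef_pos: [0.575, -0.2147, 0.1838]
tool_rot: [-3.122, 0.203, 0.281]
wrist_force: [-0.8, 0.5, -0.8]
grip_width: 0.7
grip_force: 0.0
time_s: 12.03
eef_pos: [0.4698, -0.3941, 0.1984]
tool_rot: [-3.121, 0.328, 0.003]
wrist_force: [1.3, 0.3, 0.3]
grip_width: 0.698
grip_force: 0.0
o [ 0.487 -0.404  0.022] yaw -12.2 col -0.05386828883185758 0.05766795284312113 ends -0.08337493801063205 0.10058541394991567 flat(toward left+) 131 cost 0.0005 med 0.0013 rng [-180.  179.] n 855
{60: np.float64(2.13), 120: np.float64(0.65), 180: np.float64(0.55), -120: np.float64(0.71), -60: np.float64(2.18)}
1/1 [-0.002, 0.001, 0.003, 0.077, 0.026, 0.554] rows 3.4
1/1 [0.0, -0.0, -0.0, -0.0, -0.0, 0.308] rows 1.8
```

```bash
python3 -m inch '[[0,0,0.003,0.077,0.026,0.3,0.4],[0,0,0.003,0.077,0.026,0.554,0.4],[0,0,0.003,0.077,0.026,0.554,0.4],[0,0,0.003,0.077,0.026,0.7,0.4],[0,0,0.003,0.077,0.026,0.862,0.4],[0,0,0.003,0.077,0.026,0.862,0.4],[0,0,0.003,0.077,0.026,0.862,0.4],[0,0,0.003,0.077,0.026,0.862,-1],[0,0,0.003,0.077,0.026,0.862,-1],[0,0,0.003,0.077,0.026,0.862,-1],[0,0,0.003,0.077,0.026,0.862,-1],[0,0,0.003,0.077,0.026,0.862,-1]]'
python3 - <<'E'
from h import *
G=.038
Q=Rt(-12.2);N=np.array([.535,-.1315,.087])
a=plan(([.487,-.404,.11],Q),([N[0],N[1],.14],Rt(-1.2)))
for L in(50,-50):
    print(L);q=Rt(-1.2,L);z=q.apply([0,0,1])
    plan((N+[0,0,.06]+G*z,q),(N+G*z,q),start=a)
E
```

```text
time_s: 13.08
eef_pos: [0.4873, -0.4069, -0.0144]
tool_rot: [-3.123, 0.34, -0.003]
wrist_force: [1.1, 2.3, 6.4]
grip_width: 0.33
grip_force: 59.5
1/1 [-0.0, -0.001, -0.003, -0.003, -0.011, -0.497] rows 3.0
1/2 [-0.0, 0.0, -0.064, -0.021, -0.553, -0.06] rows 3.3
2/2 [-0.0, 0.0, -0.064, 0.032, -0.552, -0.06] rows 3.3
50
1/1 [0.582, 0.0, 0.0, 0.0, -0.116, 0.07] rows 7.0
1/1 [-0.0, 0.0, -0.0, 0.0, 0.184, 0.154] rows 1.4
-50
1/1 [-0.582, -0.0, 0.0, -0.0, 0.116, 0.07] rows 7.0
1/1 [0.0, -0.0, 0.0, 0.0, -0.184, 0.154] rows 1.4
```

```bash
python3 -m inch '[[0,0,0,0,-0.011,-0.25,-1],[0,0,0,0,-0.011,-0.497,-1],[0,0,0,0,-0.011,-0.497,-1],[0,0,0,0,-0.011,-0.497,-1],[0,0,0,0,-0.011,-0.497,-1]]'
python3 -m inch '[[0,0,-0.064,-0.021,-0.553,-0.06,-1],[0,0,-0.064,-0.021,-0.553,-0.06,-1],[0,0,-0.064,-0.021,-0.553,-0.06,-1],[0,0,-0.064,-0.021,-0.553,-0.06,-1],[0,0,-0.064,-0.021,-0.553,-0.06,-1]]'
python3 -m inch '[[0,0,-0.064,0.032,-0.552,-0.06,-1],[0,0,-0.064,0.032,-0.552,-0.06,-1],[0,0,-0.064,0.032,-0.552,-0.06,-1],[0,0,-0.064,0.032,-0.552,-0.06,-1],[0,0,-0.064,0.032,-0.552,-0.06,-1],[0,0,-0.064,0.032,-0.552,-0.06,-1],[0,0,-0.064,0.032,-0.552,-0.06,-1]]'
python3 - <<'E'
from h import *
G=.036;N=np.array([.535,-.1315,.087])
for L in(60,-60):
    print(L);q=Rt(-1.2,L);z=q.apply([0,0,1])
    plan((N+[0,0,.06]+G*z,q),(N+G*z,q))
E
```

```text
time_s: 13.5
eef_pos: [0.4874, -0.4062, 0.1111]
tool_rot: [3.12, -0.342, 0.006]
wrist_force: [-0.6, 0.5, -4.5]
grip_width: 0.332
grip_force: 60.7
time_s: 13.92
eef_pos: [0.5113, -0.261, 0.1213]
tool_rot: [-3.131, 0.176, 0.007]
wrist_force: [0.7, 0.9, -3.3]
grip_width: 0.332
grip_force: 61.2
time_s: 14.5
eef_pos: [0.534, -0.1341, 0.1366]
tool_rot: [-3.141, 0.043, 0.007]
wrist_force: [-0.0, 0.6, -3.0]
grip_width: 0.335
grip_force: 61.4
60
1/1 [0.698, 0.0, -0.006, 0.003, -0.135, 0.03] rows 8.4
1/1 [-0.0, 0.0, 0.0, -0.0, 0.208, 0.12] rows 1.4
-60
1/1 [-0.698, 0.005, -0.002, 0.005, 0.114, 0.03] rows 8.4
1/1 [0.0, 0.0, 0.0, 0.0, -0.208, 0.12] rows 1.4
```

```bash
python3 -m inch '[[-0.698,0.005,-0.002,0.005,0.114,0.03,-1],[-0.698,0.005,-0.002,0.005,0.114,0.03,-1],[-0.698,0.005,-0.002,0.005,0.114,0.03,-1],[-0.698,0.005,-0.002,0.005,0.114,0.03,-1],[-0.698,0.005,-0.002,0.005,0.114,0.03,-1],[-0.698,0.005,-0.002,0.005,0.114,0.03,-1],[-0.698,0.005,-0.002,0.005,0.114,0.03,-1],[-0.698,0.005,-0.002,0.005,0.114,0.03,-1],[-0.698,0.005,-0.002,0.005,0.114,0.03,-1],[-0.698,0.005,-0.002,0.005,0.114,0.03,-1],[-0.698,0.005,-0.002,0.005,0.114,0.03,-1],[-0.698,0.005,-0.002,0.005,0.114,0.03,-1]]'
cat >> h.py <<'E'
def lean():
    r=R.from_rotvec(state()['tool_rot']); e=(r*R.from_euler('x',180,degrees=True).inv()).as_euler('ZXY',degrees=True); return e
E
python3 - <<'E'
from h import *
print(lean(),state()['joints'])
G=.036;N=np.array([.535,-.1315,.086])
q=Rt(-1.2,-60);z=q.apply([0,0,1])
print(N+[0,0,.06]+G*z)
plan((N+G*z,q))
p=cap('wrist');save(p['image'],'w3.png',s=1.2)
E
```

```text
time_s: 15.5
eef_pos: [0.5359, -0.1629, 0.1311]
tool_rot: [2.096, -0.027, -0.009]
wrist_force: [0.1, -0.5, -3.1]
grip_width: 0.332
grip_force: 61.6
[ -1.781 -59.878  -0.524] [-0.321  0.568 -0.019  1.951  0.991  1.345 -2.555]
[ 0.534 -0.163  0.128]
1/1 [-0.001, -0.0, -0.003, -0.008, -0.219, 0.126] rows 1.5
```

View pics/w3.png

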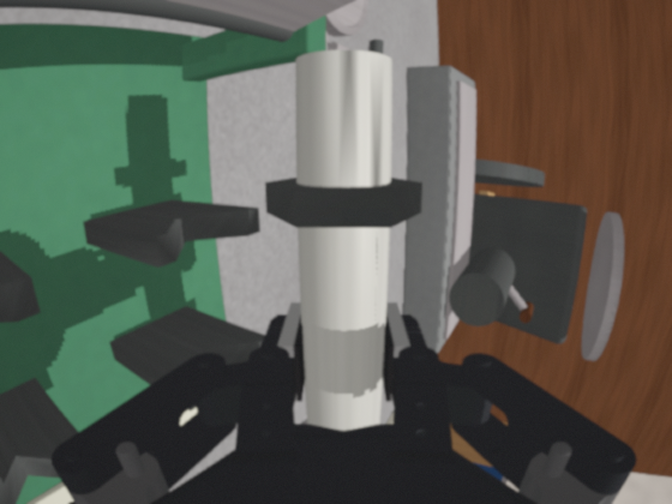

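```bash
python3 -m inch '[[0,0,0,-0.004,-0.11,0.063,-1],[0,0,0,-0.008,-0.219,0.126,-1],[0,0,0,-0.008,-0.219,0.126,-1],[0,0,0,-0.008,-0.219,0.126,-1],[0,0,0,-0.008,-0.219,0.126,-1]]'
python3 -m inch '[[0,0,0,0,0,0,0.2],[0,0,0,0,0,0,0.2],[0,0,0,0,0,0,0.2],[0,0,0,0,0,0,0.2],[0,0,0,0,0,-0.2,0.2],[0,0,0,0,0,-0.48,0.4],[0,0,0,0,0,-0.48,0.4],[0,0,0,0,0,-0.48,0.4],[0,0,0,0,0,-0.48,0.4]]'
python3 - <<'E'
from h import *
p=cap('wrist')
o,y,a,(t,z)=spindle(p,[.535,-.1315],-1.2,.085);print(prof(t,z))
save(p['image'],'w4.png',s=1.2)
E
```

```text
time_s: 15.97
eef_pos: [0.5342, -0.1619, 0.0684]
tool_rot: [2.097, -0.027, -0.008]
wrist_force: [-1.3, -1.8, -3.1]
grip_width: 0.327
grip_force: 63.2
time_s: 16.72
eef_pos: [0.5375, -0.0538, 0.1283]
tool_rot: [2.099, -0.02, -0.003]
wrist_force: [-0.5, -0.5, 0.4]
grip_width: 0.701
grip_force: 0.0
o [ 0.535 -0.131  0.085] yaw -0.4 col -0.0545277348772796 0.05537805096225026 ends -0.0854631578555288 0.12722176484172912 flat(toward left+) -88 cost 0.0005 med 0.0012 rng [-180.  179.] n 1654
[(-6, 13.7, 8), (-4, 14.5, 29), (-2, 14.8, 40), (0, 14.9, 48), (2, 14.6, 67), (4, 14.3, 68), (6, 13.6, 102), (8, 12.3, 135), (10, 10.6, 168), (12, 7.9, 262), (14, 1.7, 575), (16, 0.4, 152)]
```

View pics/w4.png

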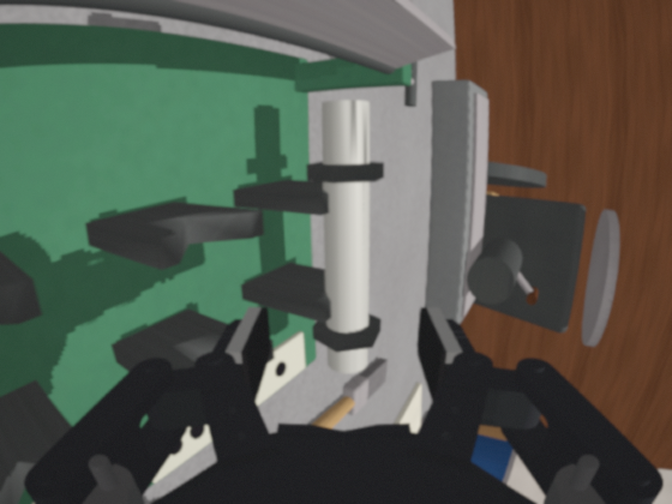

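```bash
python3 - <<'E'
from h import *
N=np.array([.535,-.131,.085])
f=lambda L,d:(N-d*Rt(-1.0,L).apply([0,0,1]),Rt(-1.0,L))
plan(f(0,.11),f(60,.085))
E
```

```text
1/1 [0.697, -0.002, -0.002, 0.001, 0.382, 0.124] rows 8.4
1/1 [0.698, 0.0, -0.0, -0.0, 0.294, 0.27] rows 8.4
```

```bash
python3 -m inch '[[0.697,-0.002,-0.002,0.001,0.382,0.124,0.4],[0.697,-0.002,-0.002,0.001,0.382,0.124,0.4],[0.697,-0.002,-0.002,0.001,0.382,0.124,0.4],[0.697,-0.002,-0.002,0.001,0.382,0.124,0.4],[0.697,-0.002,-0.002,0.001,0.382,0.124,0.4],[0.697,-0.002,-0.002,0.001,0.382,0.124,0.4],[0.697,-0.002,-0.002,0.001,0.382,0.124,0.4],[0.697,-0.002,-0.002,0.001,0.382,0.124,0.4],[0.697,-0.002,-0.002,0.001,0.382,0.124,0.4],[0.697,-0.002,-0.002,0.001,0.382,0.124,0.4]]'
python3 -m inch '[[0.698,0,0,0,0.1,0,0.4],[0.698,0,0,0,0.2,0,0.4],[0.698,0,0,0,0.294,0.05,0.4],[0.698,0,0,0,0.294,0.1,0.4],[0.698,0,0,0,0.294,0.15,0.4],[0.698,0,0,0,0.294,0.2,0.4],[0.698,0,0,0,0.294,0.27,0.4],[0.698,0,0,0,0.294,0.27,0.4],[0.698,0,0,0,0.294,0.27,0.4],[0.698,0,0,0,0.294,0.27,0.4],[0.698,0,0,0,0.294,0.27,0.4]]'
python3 - <<'E'
from h import *
print(lean(),state()['joints'])
p=cap('wrist')
o,y,a,(t,z)=spindle(p,[.535,-.1315],-1.2,.085);print(prof(t,z),fcosts(t,z,range(-180,180,20)))
N=np.array([.535,-.131,.085])
f=lambda L,d:(N-d*Rt(-1.0,L).apply([0,0,1]),Rt(-1.0,L))
plan(f(60,-.036))
E
```

```text
time_s: 17.6
eef_pos: [0.5321, -0.1387, 0.1938]
tool_rot: [3.139, -0.049, -0.005]
wrist_force: [0.2, -0.8, 0.6]
grip_width: 0.701
grip_force: 0.0
time_s: 18.52
eef_pos: [0.5324, -0.2042, 0.1257]
tool_rot: [-2.094, 0.022, -0.006]
wrist_force: [0.1, -0.2, 0.5]
grip_width: 0.702
grip_force: 0.0
[-1.472 60.037  0.508] [ 0.818  0.807 -0.164  1.486 -0.651  1.609 -0.69 ]
o [ 0.535 -0.131  0.084] yaw -0.4 col -0.055036433223558744 0.05486366740109986 ends -0.08533603474776508 0.12700334031304752 flat(toward left+) -132 cost 0.0005 med 0.0014 rng [-142. -126.] n 1360
[(-16, 5.6, 3), (-14, 6.2, 170), (-12, 8.6, 231), (-10, 10.6, 207), (-8, 12.3, 172), (-6, 13.3, 151), (-4, 14.2, 137), (-2, 14.7, 105), (0, 14.4, 81), (2, 14.6, 68), (4, 14.8, 28), (6, 13.9, 5)] {-180: np.float64(1.1), -160: np.float64(0.99), -140: np.float64(0.66), -120: np.float64(1.06), -100: np.float64(2.09), -80: np.float64(2.91), -60: np.float64(3.51), -40: np.float64(3.82), -20: np.float64(3.91), 0: np.float64(3.36), 20: np.float64(2.59), 40: np.float64(1.94), 60: np.float64(1.5), 80: np.float64(1.31), 100: np.float64(1.29), 120: np.float64(1.22), 140: np.float64(1.18), 160: np.float64(1.17)}
1/1 [0.0, 0.001, -0.001, 0.002, 0.001, 0.48] rows 2.9
```

The spindle is seated in nest 1 with its flat at about −130°. I'll grip it at +60° lean and roll it about 125°.

```bash
python3 -m inch '[[0,0,0,0.002,0.001,0.2,0.4],[0,0,0,0.002,0.001,0.35,0.4],[0,0,0,0.002,0.001,0.48,0.4],[0,0,0,0.002,0.001,0.48,0.4],[0,0,0,0.002,0.001,0.48,0.4],[0,0,0,0.002,0.001,0.48,-1],[0,0,0,0.002,0.001,0.48,-1],[0,0,0,0.002,0.001,0.48,-1],[0,0,0,0.002,0.001,0.48,-1],[0,0,0,0.002,0.001,0.48,-1]]'
python3 -m inch '[[-0.116,0,0,0,0.025,-0.002,-1],[-0.116,0,0,0,0.025,-0.002,-1],[-0.233,0,0,0,0.049,-0.009,-1],[-0.233,0,0,0,0.049,-0.009,-1],[-0.349,0,0,0,0.072,-0.019,-1],[-0.349,0,0,0,0.072,-0.019,-1],[-0.465,0,0,0,0.093,-0.034,-1],[-0.465,0,0,0,0.093,-0.034,-1],[-0.582,0,0,0,0.110,-0.051,-1],[-0.582,0,0,0,0.110,-0.051,-1],[-0.698,0,0,0,0.125,-0.072,-1],[-0.698,0,0,0,0.125,-0.072,-1]]'
python3 -m inch '[[-0.116,0,0,0,0.025,-0.002,-1],[-0.116,0,0,0,0.025,-0.002,-1],[-0.233,0,0,0,0.049,-0.009,-1],[-0.233,0,0,0,0.049,-0.009,-1],[-0.349,0,0,0,0.072,-0.019,-1],[-0.349,0,0,0,0.072,-0.019,-1],[-0.465,0,0,0,0.093,-0.034,-1],[-0.465,0,0,0,0.093,-0.034,-1],[-0.582,0,0,0,0.110,-0.051,-1],[-0.582,0,0,0,0.110,-0.051,-1],[-0.698,0,0,0,0.125,-0.072,-1],[-0.756,0,0,0,0.130,-0.083,-1],[-0.756,0,0,0,0.130,-0.083,-1],[-0.756,0,0,0,0.130,-0.083,-1]]'
python3 - <<'E'
from h import *
print(lean())
p=cap('wrist')
o,y,a,(t,z)=spindle(p,[.535,-.1315],-1.2,.085);print(prof(t,z))
E
```

```text
time_s: 19.4
eef_pos: [0.5366, -0.1028, 0.0684]
tool_rot: [-2.095, 0.02, -0.014]
wrist_force: [0.6, -2.8, 6.0]
grip_width: 0.331
grip_force: 59.3
time_s: 20.4
eef_pos: [0.5379, -0.1316, 0.0519]
tool_rot: [3.136, -0.023, 0.009]
wrist_force: [-0.4, -1.1, 10.2]
grip_width: 0.329
grip_force: 65.8
time_s: 21.57
eef_pos: [0.5383, -0.162, 0.071]
tool_rot: [2.0, -0.01, -0.008]
wrist_force: [-0.2, 12.8, 13.4]
grip_width: 0.33
grip_force: 67.7
[ -0.475 -65.404   0.128]
o [ 0.561 -0.131  0.085] yaw -0.4 col -0.002921906539094544 0.05467899830509691 ends -0.029096825098969218 0.12399787868815208 flat(toward left+) -7 cost 0.0011 med 0.0015 rng [-19.  -1.] n 1968
[(-18, 14.5, 21), (-16, 13.7, 22), (-14, 13.0, 25), (-12, 5.1, 43), (-10, 8.1, 56), (-8, 5.8, 43), (-6, 5.9, 63), (-4, 6.3, 45), (-2, 6.7, 67), (0, 10.9, 57), (2, 9.2, 54), (4, 7.3, 52), (6, 7.5, 32), (8, 7.8, 34), (10, 8.0, 56), (12, 6.5, 234), (14, 2.1, 703), (16, 0.1, 351)]
```

```bash
python3 - <<'E'
s=open('h.py').read()
s=s.replace("    off=(c1+c2)/2\n","    off=(c1+c2)/2 if not fix else (fix-c[0])/ax[0]\n").replace("z0=.022,verbose=True","z0=.022,verbose=True,fix=None")
# plane fit on flat
s+='''
def flat(p,N,yaw=-1.,half=.012):
    "robust plane slope of the flatted end of a spindle nested at N -> angle deg (toward left +), and mean height above axis"
    X=(fcloud(p) if 'tool_from_camera' in p else cloud(p)).reshape(-1,3);X=X[np.isfinite(X).all(1)]
    q=(X-N)@np.array([[np.cos(np.radians(yaw)),-np.sin(np.radians(yaw)),0],[np.sin(np.radians(yaw)),np.cos(np.radians(yaw)),0],[0,0,1]])
    res=[]
    for lo,hi in((.066,.078),(.084,.096),(.066,.096)):
        m=(q[:,0]>lo)&(q[:,0]<hi)&(abs(q[:,1])<.011)&(q[:,2]>-.002)&(q[:,2]<.016)
        r=least_squares(lambda v:(v[0]+v[1]*q[m,1]-q[m,2]),[.007,0],loss='soft_l1',f_scale=.0007).x
        res.append((round(-np.degrees(np.arctan(r[1])),1),round(r[0]*1000,1),int(m.sum())))
    print('flat',res)
'''
open('h.py','w').write(s)
E
python3 -m inch '[[-0.04,0,0,0,0.009,0,-1],[-0.081,0,0,0,0.0175,-0.001,-1],[-0.081,0,0,0,0.0175,-0.001,-1],[-0.081,0,0,0,0.0175,-0.001,0.2],[-0.081,0,0,0,0.0175,-0.001,0.2],[-0.081,0,0,0,0.0175,-0.001,0.2],[-0.081,0,0,0,0.0175,-0.001,0.2],[-0.081,0,0,0,0.0175,-0.2,0.2],[-0.081,0,0,0,0.0175,-0.48,0.3],[-0.081,0,0,0,0.0175,-0.48,0.3],[-0.081,0,0,0,0.0175,-0.48,0.3],[-0.081,0,0,0,0.0175,-0.48,0.3]]'
python3 - <<'E'
from h import *
N=np.array([.535,-.131,.085])
for n in('wrist','top'):
    p=cap(n); flat(p,N); o,y,a,(t,z)=spindle(p,[.535,-.1315],-1.2,.085); print(prof(t,z))
f=lambda L,d:(N-d*Rt(-1.0,L).apply([0,0,1]),Rt(-1.0,L))
plan(f(0,.11))
E
```

```text
time_s: 22.62
eef_pos: [0.5376, -0.0558, 0.1241]
tool_rot: [1.889, -0.015, -0.009]
wrist_force: [0.9, -0.9, 0.6]
grip_width: 0.648
grip_force: 0.0
flat [(np.float64(-0.7), np.float64(7.0), 154), (np.float64(-0.5), np.float64(7.0), 159), (np.float64(-0.6), np.float64(7.1), 394)]
o [ 0.538 -0.131  0.085] yaw -0.5 col -0.051507578459114904 0.058188054449009284 ends -0.08254414012727537 0.1272874735959643 flat(toward left+) -1 cost 0.0004 med 0.0015 rng [-5.  4.] n 1430
[(-14, 6.4, 24), (-12, 6.7, 26), (-10, 6.8, 30), (-8, 6.8, 33), (-6, 6.9, 32), (-4, 6.9, 29), (-2, 7.0, 36), (0, 7.1, 36), (2, 7.0, 46), (4, 6.9, 42), (6, 6.9, 41), (8, 6.9, 39), (10, 6.5, 89), (12, -7.8, 155), (14, 0.2, 595), (16, 0.9, 175)]
flat [(np.float64(-2.5), np.float64(6.3), 31), (np.float64(-2.8), np.float64(6.5), 32), (np.float64(-2.6), np.float64(6.5), 78)]
o [ 0.535 -0.134  0.085] yaw -0.4 col -0.05485447527575868 0.05556952241932735 ends -0.08393457617788158 0.12646425418917365 flat(toward left+) -3 cost 0.0018 med 0.0029 rng [-12.   8.] n 111
[(-14, 5.3, 4), (-12, 6.4, 8), (-10, 5.6, 7), (-8, 6.8, 5), (-6, 7.1, 8), (-4, 5.9, 6), (-2, 5.7, 9), (0, 6.9, 7), (2, 7.7, 9), (4, 6.8, 5), (6, 7.5, 6), (8, 6.9, 9), (10, 7.4, 7), (12, 7.9, 8), (14, 3.4, 11)]
1/1 [0.838, 0.002, -0.001, 0.002, 0.357, 0.185] rows 10.1
```

Nest 1's spindle lies flat-up, within about 1°. Next is the nearer left spindle, at top-image pixel (175,248).

```bash
python3 - <<'E'
from h import *
plan(([.52,-.02,.22],Rt(0)),([.465,.285,.20],Rt(-10)))
E
```

```text
1/1 [0.838, 0.009, -0.011, -0.067, 0.315, -0.267] rows 10.1
1/2 [-0.0, 0.0, 0.058, -0.11, -0.61, 0.04] rows 3.7
2/2 [-0.0, 0.0, 0.058, -0.163, -0.598, 0.04] rows 3.7
```

```bash
python3 -m inch '[[0.838,0.009,-0.011,-0.067,0.315,-0.267,0.4],[0.838,0.009,-0.011,-0.067,0.315,-0.267,0.4],[0.838,0.009,-0.011,-0.067,0.315,-0.267,0.4],[0.838,0.009,-0.011,-0.067,0.315,-0.267,0.4],[0.838,0.009,-0.011,-0.067,0.315,-0.267,0.4],[0.838,0.009,-0.011,-0.067,0.315,-0.267,0.4],[0.838,0.009,-0.011,-0.067,0.315,-0.267,0.4],[0.838,0.009,-0.011,-0.067,0.315,-0.267,0.4],[0.838,0.009,-0.011,-0.067,0.315,-0.267,0.4],[0.838,0.009,-0.011,-0.067,0.315,-0.267,0.4],[0.838,0.009,-0.011,-0.067,0.315,-0.267,0.4],[0.838,0.009,-0.011,-0.067,0.315,-0.267,0.4]]'
python3 -m inch '[[0,0,0.058,-0.11,-0.61,0.04,0.4],[0,0,0.058,-0.11,-0.61,0.04,0.4],[0,0,0.058,-0.11,-0.61,0.04,0.4],[0,0,0.058,-0.11,-0.61,0.04,0.4],[0,0,0.058,-0.11,-0.61,0.04,0.4]]'
python3 -m inch '[[0,0,0.058,-0.163,-0.598,0.04,0.4],[0,0,0.058,-0.163,-0.598,0.04,0.4],[0,0,0.058,-0.163,-0.598,0.04,0.4],[0,0,0.058,-0.163,-0.598,0.04,0.4],[0,0,0.058,-0.163,-0.598,0.04,0.4],[0,0,0.058,-0.163,-0.598,0.04,0.4],[0,0,0.058,-0.163,-0.598,0.04,0.4]]'
python3 - <<'E'
from h import *
p=cap('wrist')
for r in arm.landmark_of('spindle_a',p)[:5]: print(r['score'],w(p,r['point']))
o,y,a,(t,z)=spindle(p,[.483,.288],-10);print(fcosts(t,z),prof(t,z))
_,_,_,(t,z)=spindle(p,[.527,.397],-7);print(fcosts(t,z),prof(t,z))
plan(([o[0],o[1],.06],Rt(y)),([o[0],o[1],-.015],Rt(y)))
save(p['image'],'w5.png',(100,20,460,250),2.2)
E
```

```text
time_s: 23.72
eef_pos: [0.5189, -0.0242, 0.2191]
tool_rot: [3.141, -0.014, -0.002]
wrist_force: [-0.6, 0.2, 0.4]
grip_width: 0.698
grip_force: 0.0
time_s: 24.13
eef_pos: [0.4893, 0.1427, 0.208]
tool_rot: [-3.137, 0.113, 0.006]
wrist_force: [-0.1, 0.5, -0.7]
grip_width: 0.7
grip_force: 0.0
time_s: 24.72
eef_pos: [0.4644, 0.2852, 0.1991]
tool_rot: [3.128, -0.27, -0.001]
wrist_force: [-0.2, -0.8, -0.1]
grip_width: 0.703
grip_force: 0.0
0.91 [0.461 0.289 0.024]
0.6 [0.529 0.403 0.022]
o [0.458 0.288 0.022] yaw -9.9 col -0.08028805324135 0.030379890996227198 ends -0.10973076991382617 0.07347285283348973 flat(toward left+) 119 cost 0.0006 med 0.0013 rng [-180.  179.] n 814
{60: np.float64(1.97), 120: np.float64(0.58), 180: np.float64(0.59), -120: np.float64(0.77), -60: np.float64(2.28)} [(-16, 1.3, 8), (-14, 5.4, 30), (-12, 8.1, 60), (-10, 10.5, 60), (-8, 12.1, 60), (-6, 13.1, 60), (-4, 14.1, 60), (-2, 14.5, 60), (0, 14.6, 59), (2, 14.5, 60), (4, 14.1, 59), (6, 13.5, 59), (8, 12.2, 60), (10, 10.8, 59), (12, 9.0, 60)]
o [0.529 0.4   0.022] yaw -7.5 col -0.05395306348135308 0.05678182189025902 ends -0.1384780028601299 0.10053137783579669 flat(toward left+) -120 cost 0.0006 med 0.0011 rng [-180.  179.] n 625
{60: np.float64(1.84), 120: np.float64(0.58), 180: np.float64(0.56), -120: np.float64(0.56), -60: np.float64(2.45)} [(-12, 9.4, 61), (-10, 11.3, 59), (-8, 12.3, 60), (-6, 13.5, 61), (-4, 14.2, 53), (-2, 14.9, 56), (0, 15.1, 47), (2, 14.9, 48), (4, 14.7, 46), (6, 13.5, 39), (8, 12.9, 38), (10, 11.3, 33), (12, 8.9, 17), (14, 7.3, 7)]
1/1 [0.0, -0.0, -0.002, -0.033, -0.009, 0.559] rows 3.4
1/1 [-0.0, 0.0, 0.0, 0.0, -0.0, 0.3] rows 1.8
```

View pics/w5.png

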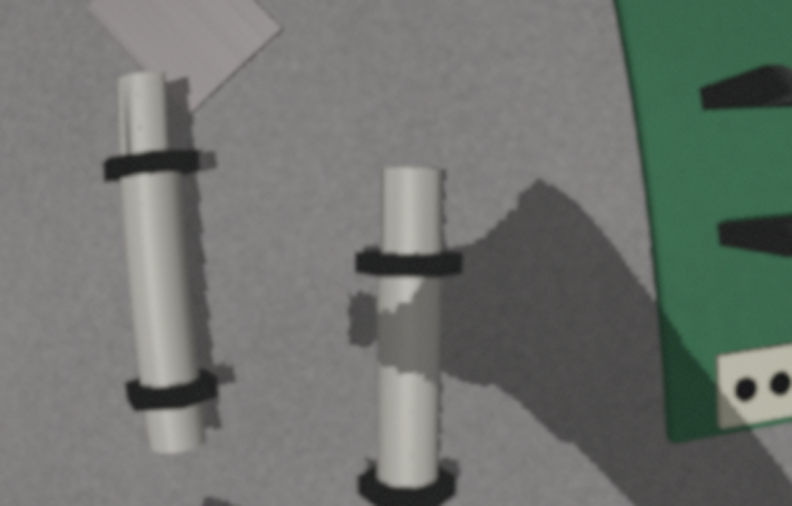

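The near-left spindle was knocked about 25 mm towards the robot; it's now at about (410,330) in the crop, world (0.458, 0.288). I'll grasp it there.

```bash
python3 -m inch '[[0,0,-0.002,-0.033,-0.009,0.3,0.4],[0,0,-0.002,-0.033,-0.009,0.559,0.4],[0,0,-0.002,-0.033,-0.009,0.559,0.4],[0,0,-0.002,-0.033,-0.009,0.7,0.4],[0,0,-0.002,-0.033,-0.009,0.86,0.4],[0,0,-0.002,-0.033,-0.009,0.86,0.4],[0,0,-0.002,-0.033,-0.009,0.86,0.4],[0,0,-0.002,-0.033,-0.009,0.86,-1],[0,0,-0.002,-0.033,-0.009,0.86,-1],[0,0,-0.002,-0.033,-0.009,0.86,-1],[0,0,-0.002,-0.033,-0.009,0.86,-1],[0,0,-0.002,-0.033,-0.009,0.86,-1]]'
python3 -m inch '[[0,0,0,0,0,-0.25,-1],[0,0,0,0,0,-0.5,-1],[0,0,0,0,0,-0.5,-1],[0,0,0,0,0,-0.5,-1],[0,0,0,0,0,-0.5,-1]]'
python3 - <<'E'
from h import *
N=np.array([.537,-.021,.086]);q=Rt(-1,45);G=.036;z=q.apply([0,0,1])
plan(([.53,.03,.145],Rt(-1)),(N+[0,0,.06]+G*z,q),(N+G*z,q))
E
```

```text
time_s: 25.82
eef_pos: [0.4597, 0.2904, -0.0117]
tool_rot: [-3.126, 0.268, -0.007]
wrist_force: [-1.0, -2.1, 5.4]
grip_width: 0.332
grip_force: 58.7
time_s: 26.23
eef_pos: [0.4596, 0.2917, 0.1145]
tool_rot: [-3.122, 0.266, -0.01]
wrist_force: [0.1, 0.5, -4.0]
grip_width: 0.331
grip_force: 61.2
1/1 [-0.005, -0.004, -0.102, 0.455, 0.983, -0.128] rows 6.5
1/1 [0.524, -0.0, 0.0, 0.032, 0.102, 0.098] rows 6.3
1/1 [-0.0, -0.0, 0.0, 0.0, 0.17, 0.17] rows 1.4
```

```bash
python3 -m inch '[[0,0,-0.102,0.455,0.983,-0.128,-1],[0,0,-0.102,0.455,0.983,-0.128,-1],[0,0,-0.102,0.455,0.983,-0.128,-1],[0,0,-0.102,0.455,0.983,-0.128,-1],[0,0,-0.102,0.455,0.983,-0.128,-1],[0,0,-0.102,0.455,0.983,-0.128,-1],[0,0,-0.102,0.455,0.983,-0.128,-1],[0,0,-0.102,0.455,0.983,-0.128,-1],[0,0,-0.102,0.455,0.983,-0.128,-1]]'
python3 -m inch '[[0.524,0,0,0.032,0.102,0.098,-1],[0.524,0,0,0.032,0.102,0.098,-1],[0.524,0,0,0.032,0.102,0.098,-1],[0.524,0,0,0.032,0.102,0.098,-1],[0.524,0,0,0.032,0.102,0.098,-1],[0.524,0,0,0.032,0.102,0.098,-1],[0.524,0,0,0.032,0.102,0.098,-1],[0.524,0,0,0.032,0.102,0.098,-1],[0.524,0,0,0.032,0.102,0.098,-1]]'
python3 - <<'E'
from h import *
print(lean())
N=np.array([.537,-.021,.0855]);q=Rt(-1,45);G=.034;z=q.apply([0,0,1])
print(N+[0,0,.06]+G*z)
plan((N+G*z,q))
E
```

```text
time_s: 26.98
eef_pos: [0.5268, 0.0263, 0.1409]
tool_rot: [-3.141, 0.034, 0.003]
wrist_force: [-1.0, 0.0, -2.9]
grip_width: 0.329
grip_force: 61.0
time_s: 27.73
eef_pos: [0.5347, 0.0034, 0.1158]
tool_rot: [-2.355, 0.021, -0.005]
wrist_force: [1.3, -0.1, -3.0]
grip_width: 0.334
grip_force: 61.2
[-1.1   45.063  0.221]
[0.537 0.003 0.121]
1/1 [-0.001, 0.002, -0.001, 0.011, 0.155, 0.153] rows 1.3
```

Now lower it, release, back off, then swing to the left side and look.

```bash
python3 -m inch '[[0,0,0,0.01,0.08,0.077,-1],[0,0,0,0.01,0.155,0.153,-1],[0,0,0,0.01,0.155,0.153,-1],[0,0,0,0.01,0.155,0.153,-1],[0,0,0,0.01,0.155,0.153,0.2],[0,0,0,0.01,0.155,0.153,0.2],[0,0,0,0.01,0.155,0.153,0.2],[0,0,0,0.01,0.155,0.153,0.2],[0,0,0,0.01,0.155,-0.05,0.2],[0,0,0,0.01,0.155,-0.33,0.4],[0,0,0,0.01,0.155,-0.33,0.4],[0,0,0,0.01,0.155,-0.33,0.4],[0,0,0,0.01,0.155,-0.33,0.4]]'
python3 - <<'E'
from h import *
N=np.array([.537,-.021,.085])
p=cap('wrist');o,y,a,(t,z)=spindle(p,N[:2],-1,.085);print(prof(t,z))
f=lambda L,d:(N-d*Rt(-1.0,L).apply([0,0,1]),Rt(-1.0,L))
plan(f(0,.11),f(-60,.085))
E
```

```text
time_s: 28.82
eef_pos: [0.5376, -0.0867, 0.1495]
tool_rot: [-2.359, 0.023, -0.016]
wrist_force: [-0.1, 1.1, 0.4]
grip_width: 0.696
grip_force: 0.0
o [ 0.537 -0.021  0.085] yaw -0.3 col -0.05479722844387788 0.05517338345745545 ends -0.08531777796339582 0.1259543816066328 flat(toward left+) 71 cost 0.0005 med 0.0011 rng [-180.  179.] n 1444
[(-16, 0.7, 53), (-14, 2.3, 451), (-12, 8.3, 238), (-10, 11.1, 159), (-8, 12.6, 120), (-6, 13.6, 120), (-4, 14.5, 100), (-2, 15.0, 94), (0, 15.3, 72), (2, 15.0, 37)]
1/1 [-0.524, -0.001, -0.0, -0.003, -0.31, 0.047] rows 6.3
1/1 [-0.698, -0.0, 0.0, 0.0, -0.294, 0.27] rows 8.4
```

```bash
python3 -m inch '[[-0.524,0,0,-0.003,-0.31,-0.02,0.4],[-0.524,0,0,-0.003,-0.31,-0.02,0.4],[-0.524,0,0,-0.003,-0.31,0,0.4],[-0.524,0,0,-0.003,-0.31,0.047,0.4],[-0.524,0,0,-0.003,-0.31,0.047,0.4],[-0.524,0,0,-0.003,-0.31,0.047,0.4],[-0.524,0,0,-0.003,-0.31,0.047,0.4],[-0.524,0,0,-0.003,-0.31,0.047,0.4]]'
python3 -m inch '[[-0.698,0,0,0,-0.1,0,0.4],[-0.698,0,0,0,-0.2,0,0.4],[-0.698,0,0,0,-0.294,0.05,0.4],[-0.698,0,0,0,-0.294,0.1,0.4],[-0.698,0,0,0,-0.294,0.15,0.4],[-0.698,0,0,0,-0.294,0.2,0.4],[-0.698,0,0,0,-0.294,0.27,0.4],[-0.698,0,0,0,-0.294,0.27,0.4],[-0.698,0,0,0,-0.294,0.27,0.4],[-0.698,0,0,0,-0.294,0.27,0.4],[-0.698,0,0,0,-0.294,0.27,0.4]]'
python3 - <<'E'
from h import *
N=np.array([.537,-.021,.085])
print(lean(),state()['joints'])
p=cap('wrist');o,y,a,(t,z)=spindle(p,N[:2],-1,.085);print(prof(t,z))
f=lambda L,d:(N-d*Rt(-1.0,L).apply([0,0,1]),Rt(-1.0,L))
plan(f(-60,-.034))
E
```

```text
time_s: 29.53
eef_pos: [0.536, -0.0136, 0.1936]
tool_rot: [-3.139, 0.009, 0.002]
wrist_force: [-0.2, 0.2, -0.4]
grip_width: 0.701
grip_force: 0.0
time_s: 30.45
eef_pos: [0.5374, 0.0526, 0.1262]
tool_rot: [2.094, -0.017, -0.013]
wrist_force: [0.3, -0.1, 0.4]
grip_width: 0.7
grip_force: 0.0
[ -0.732 -59.999   0.316] [-0.892  0.723  0.337  1.731  0.602  1.435 -2.461]
o [ 0.537 -0.021  0.085] yaw -0.4 col -0.05460570037731618 0.0552482421489626 ends -0.08504184806979945 0.12586995617218374 flat(toward left+) 69 cost 0.0007 med 0.0030 rng [65. 73.] n 1653
[(-6, 13.7, 12), (-4, 14.4, 16), (-2, 14.8, 39), (0, 14.9, 46), (2, 13.2, 229), (4, 9.1, 302), (6, 4.1, 302), (8, -1.4, 342), (10, -6.7, 285), (12, -9.1, 80)]
1/1 [-0.001, 0.001, -0.0, 0.002, -0.001, 0.474] rows 2.8
```

```bash
python3 -m inch '[[0,0,0,0.002,-0.001,0.2,0.4],[0,0,0,0.002,-0.001,0.35,0.4],[0,0,0,0.002,-0.001,0.474,0.4],[0,0,0,0.002,-0.001,0.474,0.4],[0,0,0,0.002,-0.001,0.474,0.4],[0,0,0,0.002,-0.001,0.474,-1],[0,0,0,0.002,-0.001,0.474,-1],[0,0,0,0.002,-0.001,0.474,-1],[0,0,0,0.002,-0.001,0.474,-1],[0,0,0,0.002,-0.001,0.474,-1]]'
python3 -m inch '[[0.116,0,0,0,-0.024,-0.002,-1],[0.116,0,0,0,-0.024,-0.002,-1],[0.233,0,0,0,-0.046,-0.008,-1],[0.233,0,0,0,-0.046,-0.008,-1],[0.349,0,0,0,-0.068,-0.018,-1],[0.349,0,0,0,-0.068,-0.018,-1],[0.465,0,0,0,-0.087,-0.032,-1],[0.465,0,0,0,-0.087,-0.032,-1],[0.582,0,0,0,-0.104,-0.049,-1],[0.582,0,0,0,-0.104,-0.049,-1],[0.698,0,0,0,-0.118,-0.068,-1],[0.803,0,0,0,-0.127,-0.087,-1],[0.803,0,0,0,-0.127,-0.087,-1],[0.803,0,0,0,-0.127,-0.087,-1]]'
python3 - <<'E'
from h import *
N=np.array([.537,-.021,.085])
print(lean())
p=cap('wrist');flat(p,N)
E
```

```text
time_s: 31.33
eef_pos: [0.5382, -0.0478, 0.0698]
tool_rot: [2.095, -0.018, -0.006]
wrist_force: [0.1, 0.9, 5.1]
grip_width: 0.328
grip_force: 58.8
time_s: 32.5
eef_pos: [0.5407, -0.0168, 0.055]
tool_rot: [-2.977, 0.035, -0.013]
wrist_force: [-2.7, -2.3, 15.3]
grip_width: 0.329
grip_force: 67.4
[-1.316  9.395 -0.407]
flat [(np.float64(-0.5), np.float64(7.1), 1820), (np.float64(-1.0), np.float64(7.2), 1804), (np.float64(-0.7), np.float64(7.2), 4525)]
```

```bash
python3 -m inch '[[0,0,0,0,0,0,0.2],[0,0,0,0,0,0,0.2],[0,0,0,0,0,0,0.2],[0,0,0,0,0,0,0.2],[0,0,0,0,0,-0.2,0.2],[0,0,0,0,0,-0.44,0.4],[0,0,0,0,0,-0.44,0.4],[0,0,0,0,0,-0.44,0.4]]'
python3 - <<'E'
from h import *
N=np.array([.537,-.021,.085])
p=cap('wrist');flat(p,N);flat(p,np.array([.537,-.131,.085]))
plan(([.52,.03,.20],Rt(0)),([.51,.395,.20],Rt(-7.5)))
E
```

```text
time_s: 33.22
eef_pos: [0.5416, -0.0325, 0.1659]
tool_rot: [-2.984, 0.025, -0.02]
wrist_force: [0.4, -0.4, -0.3]
grip_width: 0.702
grip_force: 0.0
flat [(np.float64(-0.5), np.float64(6.8), 511), (np.float64(-0.5), np.float64(6.8), 494), (np.float64(-0.6), np.float64(6.9), 1249)]
flat [(np.float64(-1.0), np.float64(6.9), 456), (np.float64(-1.0), np.float64(6.9), 465), (np.float64(-1.1), np.float64(7.0), 1153)]
1/1 [-0.105, -0.006, -0.011, -0.082, -0.266, -0.108] rows 1.8
1/2 [-0.0, -0.0, 0.044, -0.02, -0.73, -0.0] rows 4.4
2/2 [-0.0, -0.0, 0.044, -0.068, -0.727, -0.0] rows 4.4
```

Spindles 1 and 2 both lie flat-up. Now for the third.

```bash
python3 -m inch '[[-0.105,-0.006,-0.011,-0.082,-0.266,-0.108,0.4],[-0.105,-0.006,-0.011,-0.082,-0.266,-0.108,0.4],[-0.105,-0.006,-0.011,-0.082,-0.266,-0.108,0.4],[-0.105,-0.006,-0.011,-0.082,-0.266,-0.108,0.4]]'
python3 -m inch '[[0,0,0.044,-0.02,-0.73,0,0.4],[0,0,0.044,-0.02,-0.73,0,0.4],[0,0,0.044,-0.02,-0.73,0,0.4],[0,0,0.044,-0.02,-0.73,0,0.4],[0,0,0.044,-0.02,-0.73,0,0.4],[0,0,0.044,-0.02,-0.73,0,0.4]]'
python3 -m inch '[[0,0,0.044,-0.068,-0.727,0,0.4],[0,0,0.044,-0.068,-0.727,0,0.4],[0,0,0.044,-0.068,-0.727,0,0.4],[0,0,0.044,-0.068,-0.727,0,0.4],[0,0,0.044,-0.068,-0.727,0,0.4],[0,0,0.044,-0.068,-0.727,0,0.4],[0,0,0.044,-0.068,-0.727,0,0.4],[0,0,0.044,-0.068,-0.727,0,0.4]]'
python3 - <<'E'
from h import *
p=cap('wrist')
for r in arm.landmark_of('spindle_a',p)[:5]: print(r['score'],w(p,r['point']))
o,y,_,(t,z)=spindle(p,[.529,.4],-7);print(fcosts(t,z),prof(t,z))
plan(([o[0],o[1],.06],Rt(y)),([o[0],o[1],-.0145],Rt(y)))
save(p['image'],'w6.png',(100,0,460,270),2)
E
```

```text
time_s: 33.6
eef_pos: [0.5171, 0.0352, 0.1969]
tool_rot: [-3.139, -0.016, 0.011]
wrist_force: [-0.2, -0.5, -0.1]
grip_width: 0.703
grip_force: 0.0
time_s: 34.1
eef_pos: [0.5105, 0.2181, 0.1953]
tool_rot: [-3.138, 0.09, 0.017]
wrist_force: [-0.2, -0.5, -0.9]
grip_width: 0.699
grip_force: 0.0
time_s: 34.77
eef_pos: [0.5087, 0.3917, 0.1962]
tool_rot: [3.132, -0.212, -0.012]
wrist_force: [0.3, -0.7, -0.1]
grip_width: 0.706
grip_force: 0.0
0.58 [0.527 0.399 0.021]
0.57 [0.329 0.447 0.023]
o [0.529 0.4   0.022] yaw -7.3 col -0.055689008013330515 0.055602834659715716 ends -0.13907294428103048 0.09894829905745613 flat(toward left+) -122 cost 0.0005 med 0.0012 rng [-180.  179.] n 841
{60: np.float64(2.2), 120: np.float64(0.68), 180: np.float64(0.52), -120: np.float64(0.52), -60: np.float64(2.04)} [(-12, 9.4, 40), (-10, 11.1, 62), (-8, 12.5, 70), (-6, 13.7, 73), (-4, 14.2, 70), (-2, 15.0, 65), (0, 14.9, 62), (2, 14.8, 62), (4, 14.4, 62), (6, 13.9, 60), (8, 12.4, 60), (10, 10.8, 60), (12, 8.6, 58), (14, 5.1, 32), (16, 1.8, 5)]
1/1 [0.001, 0.005, -0.006, 0.079, -0.042, 0.548] rows 3.3
1/1 [0.0, 0.0, -0.0, 0.0, -0.0, 0.298] rows 1.8
```

View pics/w6.png

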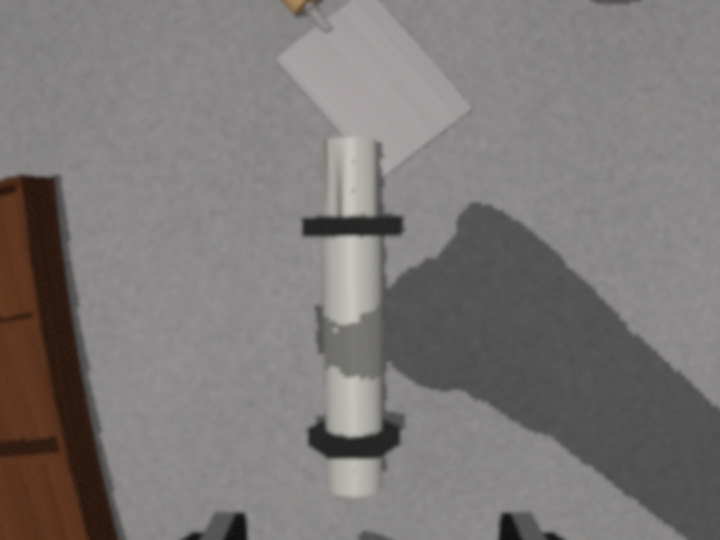

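Only one bare-metal spindle is left, at crop (355,310), clear of the knife. Its flat looks to be at about −120°. I'll grasp it and place it in nest 3 leaning left.

```bash
python3 -m inch '[[0,0.005,-0.006,0.079,-0.042,0.3,0.4],[0,0.005,-0.006,0.079,-0.042,0.548,0.4],[0,0.005,-0.006,0.079,-0.042,0.548,0.4],[0,0.005,-0.006,0.079,-0.042,0.7,0.4],[0,0.005,-0.006,0.079,-0.042,0.846,0.4],[0,0.005,-0.006,0.079,-0.042,0.846,0.4],[0,0.005,-0.006,0.079,-0.042,0.846,0.4],[0,0.005,-0.006,0.079,-0.042,0.846,-1],[0,0.005,-0.006,0.079,-0.042,0.846,-1],[0,0.005,-0.006,0.079,-0.042,0.846,-1],[0,0.005,-0.006,0.079,-0.042,0.846,-1],[0,0.005,-0.006,0.079,-0.042,0.846,-1]]'
python3 -m inch '[[0,0,0,0,0,-0.25,-1],[0,0,0,0,0,-0.5,-1],[0,0,0,0,0,-0.5,-1],[0,0,0,0,0,-0.5,-1],[0,0,0,0,0,-0.5,-1]]'
python3 - <<'E'
from h import *
N=np.array([.539,.089,.0855]);q=Rt(-1,-60);G=.035;z=q.apply([0,0,1])
plan(([.535,.15,.15],Rt(-1)),(N+[0,0,.06]+G*z,q),(N+G*z,q))
E
```

```text
time_s: 35.87
eef_pos: [0.5295, 0.4036, -0.0102]
tool_rot: [-3.133, 0.194, -0.008]
wrist_force: [-0.5, -3.2, 6.7]
grip_width: 0.331
grip_force: 59.1
time_s: 36.28
eef_pos: [0.5294, 0.4056, 0.1164]
tool_rot: [-3.128, 0.192, -0.012]
wrist_force: [0.6, -1.0, -3.9]
grip_width: 0.331
grip_force: 60.9
1/2 [-0.002, -0.003, -0.035, 0.074, 0.505, -0.071] rows 3.1
2/2 [-0.002, -0.003, -0.035, 0.047, 0.509, -0.069] rows 3.1
1/1 [-0.698, -0.0, 0.0, 0.02, 0.365, 0.088] rows 8.4
1/1 [-0.0, 0.0, -0.0, -0.0, -0.208, 0.12] rows 1.4
```

```bash
python3 -m inch '[[0,0,-0.035,0.074,0.505,-0.071,-1],[0,0,-0.035,0.074,0.505,-0.071,-1],[0,0,-0.035,0.074,0.505,-0.071,-1],[0,0,-0.035,0.074,0.505,-0.071,-1],[0,0,-0.035,0.074,0.505,-0.071,-1]]'
python3 -m inch '[[0,0,-0.035,0.047,0.509,-0.069,-1],[0,0,-0.035,0.047,0.509,-0.069,-1],[0,0,-0.035,0.047,0.509,-0.069,-1],[0,0,-0.035,0.047,0.509,-0.069,-1],[0,0,-0.035,0.047,0.509,-0.069,-1]]'
python3 -m inch '[[-0.698,0,0,0.02,0.365,0.088,-1],[-0.698,0,0,0.02,0.365,0.088,-1],[-0.698,0,0,0.02,0.365,0.088,-1],[-0.698,0,0,0.02,0.365,0.088,-1],[-0.698,0,0,0.02,0.365,0.088,-1],[-0.698,0,0,0.02,0.365,0.088,-1],[-0.698,0,0,0.02,0.365,0.088,-1],[-0.698,0,0,0.02,0.365,0.088,-1],[-0.698,0,0,0.02,0.365,0.088,-1],[-0.698,0,0,0.02,0.365,0.088,-1],[-0.698,0,0,0.02,0.365,0.088,-1],[-0.698,0,0,0.02,0.365,0.088,-1]]'
python3 - <<'E'
from h import *
print(lean())
N=np.array([.539,.089,.0855]);q=Rt(-1,-60);G=.034;z=q.apply([0,0,1])
print(N+[0,0,.06]+G*z)
plan((N+G*z,q))
E
```

```text
time_s: 36.7
eef_pos: [0.5302, 0.2699, 0.1278]
tool_rot: [3.136, -0.121, -0.001]
wrist_force: [0.1, 0.2, -3.5]
grip_width: 0.329
grip_force: 61.0
time_s: 37.12
eef_pos: [0.5326, 0.1442, 0.1453]
tool_rot: [3.14, -0.037, -0.001]
wrist_force: [-0.6, 0.6, -3.5]
grip_width: 0.329
grip_force: 61.3
time_s: 38.12
eef_pos: [0.5364, 0.0572, 0.1238]
tool_rot: [2.097, -0.019, -0.009]
wrist_force: [1.2, -0.7, -3.0]
grip_width: 0.331
grip_force: 61.4
[ -1.126 -59.83   -0.156]
[0.538 0.06  0.129]
1/1 [-0.002, -0.001, -0.001, 0.008, -0.196, 0.103] rows 1.3
```

```bash
python3 -m inch '[[0,0,0,0.008,-0.1,0.05,-1],[0,0,0,0.008,-0.196,0.103,-1],[0,0,0,0.008,-0.196,0.103,-1],[0,0,0,0.008,-0.196,0.103,-1],[0,0,0,0.008,-0.196,0.103,0.2],[0,0,0,0.008,-0.196,0.103,0.2],[0,0,0,0.008,-0.196,0.103,0.2],[0,0,0,0.008,-0.196,0.103,0.2],[0,0,0,0.008,-0.196,-0.1,0.2],[0,0,0,0.008,-0.196,-0.38,0.4],[0,0,0,0.008,-0.196,-0.38,0.4],[0,0,0,0.008,-0.196,-0.38,0.4],[0,0,0,0.008,-0.196,-0.38,0.4]]'
python3 - <<'E'
from h import *
N=np.array([.539,.089,.085])
p=cap('wrist');o,y,a,(t,z)=spindle(p,N[:2],-1,.085);print(prof(t,z))
f=lambda L,d:(N-d*Rt(-1.0,L).apply([0,0,1]),Rt(-1.0,L))
plan(f(0,.11),f(42,.085))
E
```

```text
time_s: 39.2
eef_pos: [0.5403, 0.1663, 0.1295]
tool_rot: [2.099, -0.016, -0.006]
wrist_force: [0.0, -1.1, -0.4]
grip_width: 0.694
grip_force: 0.0
o [0.541 0.089 0.085] yaw -0.4 col -0.05264980385431288 0.05729625007897154 ends -0.08320280276526386 0.12487401042782764 flat(toward left+) -58 cost 0.0005 med 0.0011 rng [-180.  179.] n 1486
[(2, 14.6, 45), (4, 14.3, 81), (6, 13.5, 99), (8, 12.3, 119), (10, 10.7, 167), (12, 7.9, 273), (14, 1.9, 529), (16, 0.1, 171)]
1/1 [0.697, -0.001, 0.0, 0.001, 0.378, 0.127] rows 8.4
1/1 [0.489, 0.0, 0.0, -0.0, 0.228, 0.187] rows 5.9
```

```bash
python3 -m inch '[[0.697,0,0,0.001,0.378,0.08,0.4],[0.697,0,0,0.001,0.378,0.08,0.4],[0.697,0,0,0.001,0.378,0.08,0.4],[0.697,0,0,0.001,0.378,0.127,0.4],[0.697,0,0,0.001,0.378,0.127,0.4],[0.697,0,0,0.001,0.378,0.127,0.4],[0.697,0,0,0.001,0.378,0.127,0.4],[0.697,0,0,0.001,0.378,0.127,0.4],[0.697,0,0,0.001,0.378,0.127,0.4],[0.697,0,0,0.001,0.378,0.127,0.4]]'
python3 -m inch '[[0.489,0,0,0,0.1,0,0.4],[0.489,0,0,0,0.2,0.05,0.4],[0.489,0,0,0,0.228,0.1,0.4],[0.489,0,0,0,0.228,0.15,0.4],[0.489,0,0,0,0.228,0.187,0.4],[0.489,0,0,0,0.228,0.187,0.4],[0.489,0,0,0,0.228,0.187,0.4],[0.489,0,0,0,0.228,0.187,0.4]]'
python3 - <<'E'
from h import *
N=np.array([.539,.089,.085])
print(lean(),state()['joints'])
p=cap('wrist');o,y,a,(t,z)=spindle(p,N[:2],-1,.085);print(prof(t,z))
f=lambda L,d:(N-d*Rt(-1.0,L).apply([0,0,1]),Rt(-1.0,L))
plan(f(42,-.034))
E
```

```text
time_s: 40.08
eef_pos: [0.5379, 0.0809, 0.1943]
tool_rot: [3.138, -0.047, -0.002]
wrist_force: [-0.3, -0.9, -0.0]
grip_width: 0.7
grip_force: 0.0
time_s: 40.75
eef_pos: [0.5364, 0.0304, 0.1457]
tool_rot: [-2.41, 0.028, -0.002]
wrist_force: [0.8, 0.6, 0.3]
grip_width: 0.704
grip_force: 0.0
[-1.498 41.889  0.492] [ 0.358  0.43  -0.078  1.878 -0.732  1.181 -0.901]
o [0.541 0.089 0.085] yaw -0.5 col -0.052919067506954125 0.056978622773440825 ends -0.08338744219553519 0.12475355744189513 flat(toward left+) -56 cost 0.0007 med 0.0030 rng [-60. -52.] n 1656
[(-14, -5.7, 14), (-12, -5.3, 192), (-10, -2.5, 195), (-8, 0.6, 209), (-6, 3.8, 198), (-4, 6.7, 191), (-2, 9.3, 186), (0, 12.0, 195), (2, 14.3, 136), (4, 14.6, 61), (6, 14.0, 42), (8, 13.2, 29), (10, 11.8, 8)]
1/1 [0.001, 0.002, -0.001, 0.004, -0.001, 0.473] rows 2.8
```

```bash
python3 -m inch '[[0,0,0,0.004,-0.001,0.2,0.4],[0,0,0,0.004,-0.001,0.35,0.4],[0,0,0,0.004,-0.001,0.473,0.4],[0,0,0,0.004,-0.001,0.473,0.4],[0,0,0,0.004,-0.001,0.473,0.4],[0,0,0,0.004,-0.001,0.473,-1],[0,0,0,0.004,-0.001,0.473,-1],[0,0,0,0.004,-0.001,0.473,-1],[0,0,0,0.004,-0.001,0.473,-1],[0,0,0,0.004,-0.001,0.473,-1]]'
python3 -m inch '[[-0.116,0,0,0,0.024,-0.002,-1],[-0.116,0,0,0,0.024,-0.002,-1],[-0.233,0,0,0,0.046,-0.008,-1],[-0.233,0,0,0,0.046,-0.008,-1],[-0.349,0,0,0,0.068,-0.018,-1],[-0.349,0,0,0,0.068,-0.018,-1],[-0.465,0,0,0,0.087,-0.032,-1],[-0.465,0,0,0,0.087,-0.032,-1],[-0.582,0,0,0,0.104,-0.049,-1],[-0.582,0,0,0,0.104,-0.049,-1],[-0.652,0,0,0,0.113,-0.060,-1],[-0.652,0,0,0,0.113,-0.060,-1],[-0.652,0,0,0,0.113,-0.060,-1]]'
python3 - <<'E'
from h import *
N=np.array([.541,.089,.085])
print(lean())
p=cap('wrist');flat(p,N)
E
```

```text
time_s: 41.63
eef_pos: [0.5419, 0.1094, 0.0617]
tool_rot: [-2.41, 0.022, -0.013]
wrist_force: [1.0, -3.6, 6.2]
grip_width: 0.327
grip_force: 59.8
time_s: 42.72
eef_pos: [0.5412, 0.0808, 0.0547]
tool_rot: [2.894, -0.019, 0.001]
wrist_force: [-1.9, 1.4, 13.7]
grip_width: 0.329
grip_force: 65.7
[ -0.76  -14.176  -0.12 ]
flat [(np.float64(0.1), np.float64(6.8), 1797), (np.float64(0.1), np.float64(6.8), 1760), (np.float64(0.1), np.float64(6.8), 4463)]
```

```bash
python3 -m inch '[[0,0,0,0,0,0,0.2],[0,0,0,0,0,0,0.2],[0,0,0,0,0,0,0.2],[0,0,0,0,0,0,0.2],[0,0,0,0,0,-0.2,0.2],[0,0,0,0,0,-0.44,0.2],[0,0,0,0,0,-0.44,0.2],[0,0,0,0,0,-0.44,0.2]]'
python3 - <<'E'
from h import *
p=cap('wrist')
for N in ([.541,.089,.085],[.537,-.021,.085],[.537,-.131,.085]): flat(p,np.array(N))
X=fcloud(p).reshape(-1,3)
p=cap('top');X=cloud(p).reshape(-1,3)
for y in(-.1,.03,):
    m=(abs(X[:,1]-y)<.012)&(X[:,0]>.61)&(X[:,0]<.71)&(X[:,2]>.11);q=X[m];print(q[q[:,2].argsort()][::5,[0,2]].round(3).tolist())
for r in arm.landmark_of('lever_tip',p)[:1]:print(w(p,r['point']))
plan(([.60,-.02,.22],Rt(-1)),([.73,-.02,.20],Rt(-1)),([.73,-.02,.11],Rt(-1)))
E
```

```text
time_s: 43.43
eef_pos: [0.5441, 0.1095, 0.1648]
tool_rot: [2.901, -0.024, 0.012]
wrist_force: [1.0, -0.0, -0.0]
grip_width: 0.603
grip_force: 0.0
flat [(np.float64(0.4), np.float64(6.8), 505), (np.float64(0.5), np.float64(6.9), 481), (np.float64(0.3), np.float64(6.9), 1222)]
flat [(np.float64(-0.6), np.float64(6.9), 287), (np.float64(-0.4), np.float64(6.9), 285), (np.float64(-0.7), np.float64(6.9), 718)]
flat [(np.float64(-1.4), np.float64(6.9), 145), (np.float64(-1.3), np.float64(7.0), 142), (np.float64(-1.4), np.float64(7.0), 359)]
[[0.661, 0.11], [0.664, 0.112], [0.661, 0.116], [0.663, 0.118], [0.664, 0.121], [0.664, 0.124], [0.665, 0.126], [0.667, 0.129], [0.666, 0.132], [0.669, 0.135], [0.667, 0.137], [0.667, 0.139], [0.669, 0.142], [0.676, 0.143], [0.669, 0.144], [0.675, 0.145], [0.67, 0.147], [0.673, 0.148]]
[[0.661, 0.111], [0.664, 0.113], [0.664, 0.116], [0.666, 0.118], [0.663, 0.12], [0.667, 0.123], [0.666, 0.127], [0.668, 0.129], [0.67, 0.131], [0.669, 0.133], [0.67, 0.135], [0.67, 0.138], [0.668, 0.141], [0.677, 0.142], [0.673, 0.144], [0.672, 0.145], [0.671, 0.146], [0.675, 0.147], [0.677, 0.149]]
1/1 [0.164, 0.001, -0.0, 0.251, 0.545, -0.116] rows 3.7
1/1 [-0.0, -0.0, -0.0, 0.52, -0.009, 0.08] rows 3.2
1/1 [0.0, 0.0, 0.0, 0.0, -0.0, 0.36] rows 2.2
```

All three lie flat-up, within 1.5°. Next I'll go behind the upright bar, off to the side of the lever, and draw it shut.

```bash
python3 - <<'E'
from h import *
plan(([.60,.034,.22],Rt(-1)),([.73,.034,.20],Rt(-1)),([.73,.034,.112],Rt(-1)))
E
python3 -m inch '[[0.164,0,0,0.251,0.32,-0.16,-1],[0.164,0,0,0.251,0.32,-0.16,-1],[0.164,0,0,0.251,0.32,-0.16,-1],[0.164,0,0,0.251,0.32,-0.16,-1],[0.164,0,0,0.251,0.32,-0.16,-1],[0.164,0,0,0.251,0.32,-0.16,-1]]'
python3 - <<'E'
from h import *
plan(([.73,.034,.20],Rt(-1)),([.73,.034,.112],Rt(-1)),([.645,.034,.112],Rt(-1)),([.63,.034,.080],Rt(-1)))
E
```

```text
1/1 [0.164, 0.001, -0.0, 0.247, 0.335, -0.169] rows 2.7
1/1 [-0.0, -0.0, -0.0, 0.52, -0.009, 0.08] rows 3.2
1/1 [0.0, 0.0, 0.0, 0.0, -0.0, 0.352] rows 2.1
time_s: 44.08
eef_pos: [0.6001, 0.0379, 0.2153]
tool_rot: [-3.141, 0.028, 0.007]
wrist_force: [0.4, 0.2, -0.4]
grip_width: -0.002
grip_force: 0.0
1/1 [-0.0, 0.003, -0.0, 0.52, 0.006, 0.059] rows 3.1
1/1 [0.0, -0.0, -0.0, -0.0, -0.0, 0.352] rows 2.1
1/1 [0.0, 0.0, 0.0, -0.34, 0.006, 0.0] rows 2.0
1/1 [-0.0, -0.0, -0.0, -0.06, 0.001, 0.128] rows 0.8
```

```bash
python3 -m inch '[[0,0.003,0,0.52,0.006,0.059,-1],[0,0.003,0,0.52,0.006,0.059,-1],[0,0.003,0,0.52,0.006,0.059,-1],[0,0.003,0,0.52,0.006,0.059,-1],[0,0.003,0,0.52,0.006,0.059,-1],[0,0.003,0,0.52,0.006,0.2,-1],[0,0.003,0,0.52,0.006,0.34,-1],[0,0.003,0,0.52,0.006,0.411,-1],[0,0.003,0,0.52,0.006,0.411,-1],[0,0.003,0,0.52,0.006,0.411,-1]]'
python3 -m inch '[[0,0,0,-0.04,0,0,-1],[0,0,0,-0.08,0,0,-1],[0,0,0,-0.12,0,0,-1],[0,0,0,-0.16,0,0,-1],[0,0,0,-0.2,0,0,-1],[0,0,0,-0.24,0,0,-1],[0,0,0,-0.28,0,0,-1],[0,0,0,-0.32,0,0,-1],[0,0,0,-0.34,0,0,-1],[0,0,0,-0.34,0,0,-1]]'
python3 - <<'E'
from h import *
p=cap('top');X=cloud(p).reshape(-1,3)
for y in(-.1,.11):
    m=(abs(X[:,1]-y)<.012)&(X[:,0]>.59)&(X[:,0]<.71)&(X[:,2]>.105);q=X[m];print(q[q[:,2].argsort()][::5,[0,2]].round(3).tolist())
plan(([.63,.034,.080],Rt(-1)))
E
```

```text
time_s: 44.92
eef_pos: [0.7294, 0.0353, 0.114]
tool_rot: [-3.141, 0.025, -0.002]
wrist_force: [0.1, 0.6, -0.3]
grip_width: -0.004
grip_force: 0.0
time_s: 45.75
eef_pos: [0.6479, 0.0359, 0.1178]
tool_rot: [-3.14, 0.027, -0.016]
wrist_force: [1.1, 0.4, 2.7]
grip_width: -0.0
grip_force: 1.4
[[0.66, 0.106], [0.662, 0.107], [0.656, 0.112], [0.652, 0.116], [0.651, 0.119], [0.647, 0.124], [0.645, 0.127], [0.64, 0.132], [0.631, 0.133], [0.637, 0.135], [0.63, 0.136], [0.637, 0.137], [0.635, 0.138], [0.632, 0.139]]
[[0.662, 0.106], [0.658, 0.112], [0.653, 0.117], [0.648, 0.124], [0.646, 0.126], [0.635, 0.133], [0.638, 0.135], [0.63, 0.136], [0.635, 0.137], [0.635, 0.14]]
1/1 [-0.001, -0.006, 0.0, -0.072, 0.009, 0.149] rows 1.0
```

```bash
python3 -m inch '[[0,0,0,-0.03,0,0.02,-1],[0,0,0,-0.06,0,0.05,-1],[0,0,0,-0.07,0,0.07,-1],[0,0,0,-0.08,0,0.09,-1],[0,0,0,-0.09,0,0.11,-1],[0,0,0,-0.09,0,0.13,-1],[0,0,0,-0.09,0,0.15,-1],[0,0,0,-0.09,0,0.15,-1]]'
python3 - <<'E'
from h import *
p=cap('top');X=cloud(p).reshape(-1,3)
for y in(-.07,.13):
    m=(abs(X[:,1]-y)<.012)&(X[:,0]>.605)&(X[:,0]<.66)&(X[:,2]>.08);q=X[m];q=q[q[:,0].argsort()];print(np.polyfit(q[:,0],q[:,2],1),q[::8,[0,2]].round(3).tolist())
E
```

```text
time_s: 46.47
eef_pos: [0.6244, 0.0358, 0.0848]
tool_rot: [-3.138, 0.029, -0.005]
wrist_force: [-16.1, 0.4, 46.7]
grip_width: 0.002
grip_force: 23.7
[0.019 0.09 ] [[0.611, 0.105], [0.613, 0.103], [0.616, 0.102], [0.619, 0.102], [0.622, 0.097], [0.623, 0.103], [0.627, 0.1], [0.63, 0.102], [0.633, 0.105], [0.635, 0.102], [0.638, 0.102], [0.641, 0.102], [0.643, 0.105], [0.646, 0.104], [0.649, 0.104], [0.652, 0.102], [0.654, 0.103], [0.657, 0.103], [0.659, 0.103]]
[0.054 0.066] [[0.616, 0.099], [0.634, 0.104], [0.651, 0.106], [0.652, 0.094], [0.653, 0.107], [0.655, 0.107], [0.659, 0.101]]
```

The bar is down on its stop (47 N press, top at 103 mm). I'll back off and verify.

```bash
python3 -m inch '[[0,0,0,0,0,-0.03,-1],[0,0,0,0,0,-0.1,-1],[0,0,0,0,0,-0.3,-1],[0,0,0,0,0,-0.6,-1],[0,0,0,0,0,-0.7,-1],[0,0,0,0,0,-0.7,-1]]'
python3 -m inch '[[0,0,0,-0.8,0,-0.2,-1],[0,0,0,-0.8,0,-0.2,-1],[0,0,0,-0.8,0,-0.2,-1],[0,0,0,-0.8,0,-0.2,-1],[0,0,0,-0.8,0,-0.2,-1],[0,0,0,-0.8,0,-0.2,-1],[0,0,0,-0.8,0,-0.2,-1],[0,0,0,-0.8,0,-0.2,-1]]'
python3 - <<'E'
from h import *
p=cap('wrist');save(p['image'],'wf.png',s=1.4)
p=cap('top');X=cloud(p).reshape(-1,3)
m=(abs(X[:,1]+.02)<.13)&(X[:,0]>.616)&(X[:,0]<.655)&(X[:,2]>.09)&(X[:,2]<.12);q=X[m];print(np.c_[q[:,:2],np.ones(len(q))].shape,np.linalg.lstsq(np.c_[q[:,:2],np.ones(len(q))],q[:,2],rcond=None)[0],q[:,2].mean())
for n in('ink_tin_tall','ink_tin_small','tin_lid','ink_knife','type_brush','quoin_key'):
    for r in arm.landmark_of(n,p)[:1]:print(n,w(p,r['point']))
E
```

```text
time_s: 47.02
eef_pos: [0.6234, 0.0354, 0.2552]
tool_rot: [-3.141, 0.028, -0.009]
wrist_force: [0.6, -0.1, 0.5]
grip_width: -0.001
grip_force: 0.0
time_s: 47.68
eef_pos: [0.4229, 0.039, 0.3002]
tool_rot: [3.141, -0.027, 0.005]
wrist_force: [-0.5, -0.4, 0.2]
grip_width: -0.001
grip_force: 0.0
(493, 3) [ 0.006 -0.001  0.099] 0.10224693342016156
ink_tin_tall [0.748 0.224 0.001]
ink_tin_small [ 0.724 -0.272  0.003]
tin_lid [ 0.292  0.24  -0.001]
ink_knife [ 0.706  0.395 -0.004]
type_brush [ 0.286 -0.264 -0.007]
quoin_key [ 0.694 -0.408 -0.002]
```

View pics/wf.png

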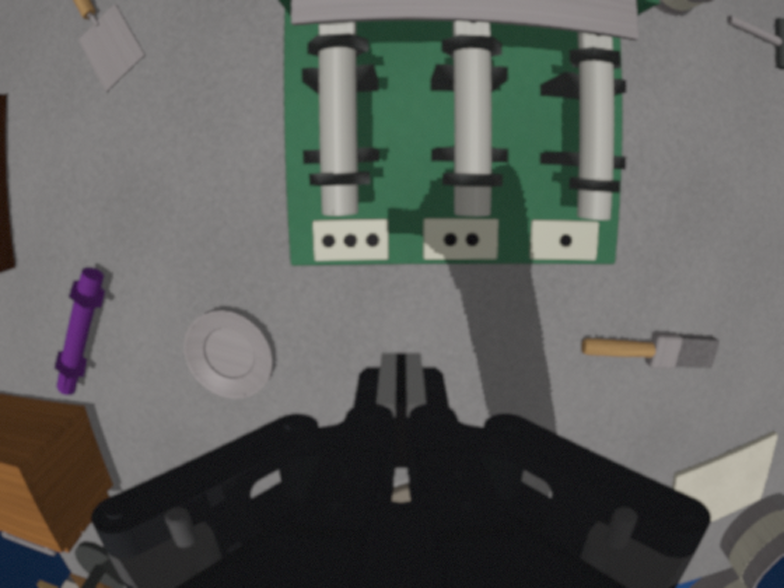

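All three spindles lie in their nests at about (338,120), (473,120) and (597,130), the bar is level over their flats, and the tins and tools haven't moved.

```bash
python3 -c "
from bench import arm
print(arm.hand_in())"
```

```text
the job is handed in; nothing more can be done
None
```

The job is handed in: all three spindles on the table lie flat-up (within about 1.5°) in nests 1, 2 and 3, filled in that order; the keeper bar is fully shut, and the tins and tools are where they were.

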